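# Line up the bench kit by height and nest the side cutters

### The arm

A 6-joint arm with a two-finger parallel gripper is mounted at the origin on a cart in front of the work surface, level with it; the furniture and walls round the work are solid. World frame = base frame: x ahead of the robot, y to its left, z up, the work surface at z = 0. Lengths are in mm, angles in rad, forces in N, time in s.
With the tool pointing down it reaches from about 300 to 1000 mm from the base axis. Payload 5.1 kg.
Tool frame: the origin (TCP) lies on the mounting face of the last link; the fingertips stand ctrl.tip_extent ahead of it and the grasp point (between the pads) lies 171 mm ahead of it (ctrl.tip_extent is the distance from the TCP to the fingertips, in mm); x points along the fingers, y is the direction in which the jaws open and shut, and the axes are right-handed (so a half turn about x gives the same grasp; the last joint's range is limited). The gripper opens to 95 mm and grips with 3 to 60 N. Pads are 20 mm wide; open, the fingers measure 119 mm over their backs; the gripper's body (75 mm by 180 mm) begins 59 mm behind the grasp point.
Start: joints at [1.209, 0.124, 1.65, -0, 1.367, -0.083], TCP at [178.903, 624.884, 404.756] pointing down, gripper open.
Joint ranges: [-2.61, 2.61], [-1.02, 2.33], [0.03, 2.71], [-1.35, 4.49], [0.32, 2.68], [-2.91, 2.91]. Speed limits (rad/s): [2.57, 2.57, 3.14, 3.14, 3.14, 3.14].

### API

Orientations are given as [roll, pitch, yaw] about the fixed x, y, z axes, in that order (R = Rz(yaw) Ry(pitch) Rx(roll)).
In Python, from rig import ctrl gives the robot as it stands.
- The arm moves only by the tool arm_command, never from a script. Its argument "steps" is one flat list of numbers, 7 for each row, row after row: the turn, a rotation vector about the tool's x, y, z in degrees, then the shift along the tool's x, y, z in cm, then the finger opening in cm, from 0 to 9.51. In form: [wx, wy, wz, tx, ty, tz, hand, wx, wy, wz, tx, ty, tz, hand, ...]. A call has exactly 5 rows; each row shifts and turns the commanded pose from where the row before left it, along the tool's axes as they then stand; what a row does not reach is not made up. A row lasts 1/10 s, in which the tool goes at most 50 mm and 8.59 degrees, less where a joint would pass 70% of its speed; a pose out of reach is approached as far as the arm can. A call with a gripper value outside its range is refused whole. The fingers move at their own pace and stop on an object; "force" is the grip in N (left out, the last holds). Time passes only in rows, so rows that do not move let the fingers close, or fill a call up. It gives the time, the measured TCP pose, the force and the opening at its end, in the units of the state.
- ctrl.get_state(): the state, without advancing time (a new reading comes with each control period).
- ctrl.read_camera(name): name is "side" or "top"; returns a dict with "pixels" (420x560x3 uint8, red, green, blue), "K" (3x3 intrinsics, pixels), "dist_coeffs" ([k1, k2, p1, p2, k3] as OpenCV has them; the pictures are not rectified), "T" (4x4, takes a point from camera to world coordinates). Camera axes: x right, y up, looking along -z (the intrinsics and any distortion apply to the point x, -y, -z); pixel columns grow to the right and rows downward; lengths in mm; the calibration is good to about 2 mm. A picture is of the moment at which its call begins. There is no depth.
- ctrl.close_job(): hands the job in, once; it reports no verdict.
The state is a dict: "t": time; "joint_pos": joint angles; "dq": joint speeds; "joint_torque": joint torques, N m; "eef_pos": TCP position; "tcp_rot": TCP orientation; "wrist_force": force on the tool from outside, world axes, zero at the start; "torque": the same for the moment, N m; "width": finger opening in mm.
Only numpy, scipy, OpenCV 4.12 (cv2) and the standard library are available. Lean on these libraries where they do the work, as an engineer would, in place of code of your own. Each camera call takes 0.05 s, during which the arm holds its last target.

### The job

Tidy the kit in front of the mill: lay the side cutters down into their cutout in the black foam block, and stand the two jars and the solder reel upright in the three cork-lined trays, one to a tray, in order of height, the tallest next to the foam block and the shortest next to the drill box. Leave the drill box and the tape roll where they are.

Things in the scene. Friction and masses are not known exactly. Their poses are not given: they have to be found in the camera images.
- grease_jar: white jar with a red screw lid, 55 mm across, 50 mm tall (the tallest), 0.09 kg, standing upright on the desk. Origin at the centre of its underside, z up.
- flux_jar: amber jar with a black screw lid, 45 mm across, 42 mm tall, 0.06 kg, standing upright on the desk. Origin at the centre of its underside, z up.
- solder_reel: reel of silvery solder wire with black flanges, lying flat, 52 mm across, 28 mm tall (the shortest), 0.16 kg. Origin at the centre of its underside, z up.
- side_cutters: red-handled side cutters lying flat, rigid, 138 mm long, 55 mm wide at the handle ends, 12 mm thick, 0.06 kg. Origin at mid-length on the underside; x points along them from the handle ends (x = -69 mm) to the steel jaws (x = +69 mm, 20 mm wide), z up. Grip across both handles near x = 0 (closing along their y).
- foam: fixed black foam block, 170 x 88 x 13 mm, at either end of the tray row, 94 mm from the nearest tray's centre. Cutout shaped like the cutters, 5 mm play, down to a yellow floor 3 mm above the desk; 36 mm finger scoop across the middle (x -17 to 19 mm). Origin: centre of underside; x points to the cutout's narrow jaw end. Seated, the cutters' origin and x axis match the block's, 3 mm up.
- tray_1: one of three identical fixed square trays, dark steel with cork floor, 78 mm outside, 72 mm inside, rim 6 mm high, floor 2 mm above the desk. They stand in a straight row along their own y axis, 82 mm centre to centre; which of the three is at which place changes. Origin: centre of the underside, on the desk.
- tray_2: one of three identical fixed square trays, dark steel with cork floor, 78 mm outside, 72 mm inside, rim 6 mm high, floor 2 mm above the desk. They stand in a straight row along their own y axis, 82 mm centre to centre; which of the three is at which place changes. Origin: centre of the underside, on the desk.
- tray_3: one of three identical fixed square trays, dark steel with cork floor, 78 mm outside, 72 mm inside, rim 6 mm high, floor 2 mm above the desk. They stand in a straight row along their own y axis, 82 mm centre to centre; which of the three is at which place changes. Origin: centre of the underside, on the desk.
- drill_box: open blue box with rows of drill bits, 79 (its x) x 105 (its y) x 54 mm tall, 0.19 kg, loose, at the end of the row of trays away from the foam block; a bystander not to be moved. Origin at the centre of its underside, z up.
- tape_roll: roll of cream masking tape lying flat, 84 mm across, 26 mm tall, loose, 0.06 kg; a bystander not to be moved. Origin at the centre of its underside, z up.
Mind the look-alikes: they are no part of the job. Leave any turquoise or yellow look-alike of the flux_jar alone.

How it is judged (in metres and radians):
At the end, for the whole second after the job is handed in: Jars and reel upright on tray floors, within 20 mm of the tray centres: grease jar next to the foam, flux jar in the middle, reel by the drill box. Cutters on the cutout floor (12 mm, 0.15 rad). All released, at rest; drill box and tape roll within 20 mm of their starts (((horizontal distance between grease_jar and tray_1 below 0.02 m and z of grease_jar in the frame of tray_1 below 0.0055 m) or (horizontal distance between grease_jar and tray_2 below 0.02 m and z of grease_jar in the frame of tray_2 below 0.0055 m) or (horizontal distance between grease_jar and tray_3 below 0.02 m and z of grease_jar in the frame of tray_3 below 0.0055 m)) and horizontal distance between grease_jar and foam below 0.125 m and angle between each of grease_jar, flux_jar, solder_reel, side_cutters's own z axis and vertical below 0.1 rad and ((horizontal distance between flux_jar and tray_1 below 0.02 m and z of flux_jar in the frame of tray_1 below 0.0055 m) or (horizontal distance between flux_jar and tray_2 below 0.02 m and z of flux_jar in the frame of tray_2 below 0.0055 m) or (horizontal distance between flux_jar and tray_3 below 0.02 m and z of flux_jar in the frame of tray_3 below 0.0055 m)) and horizontal distance between flux_jar and foam between 0.145 and 0.207 m and ((horizontal distance between solder_reel and tray_1 below 0.02 m and z of solder_reel in the frame of tray_1 below 0.0055 m) or (horizontal distance between solder_reel and tray_2 below 0.02 m and z of solder_reel in the frame of tray_2 below 0.0055 m) or (horizontal distance between solder_reel and tray_3 below 0.02 m and z of solder_reel in the frame of tray_3 below 0.0055 m)) and horizontal distance between solder_reel and foam above 0.227 m and horizontal distance between side_cutters and foam below 0.012 m and z of side_cutters in the frame of foam below 0.007 m and angle between the x axis of side_cutters and the x axis of foam, either way round below 0.15 rad and linear speed of each of grease_jar, flux_jar, solder_reel, side_cutters below 0.02 m/s and contact force between each of grease_jar, flux_jar, solder_reel, side_cutters and the fingers below 0.1 N and distance of each of drill_box, tape_roll from where it was at the start of the episode below 0.02 m); the robot touches nothing.
It fails at once if the drill box is pushed away (distance of drill_box from where it was at the start of the episode above 0.03 m).
It fails at once if the tape roll is pushed away (distance of tape_roll from where it was at the start of the episode above 0.03 m).
It also fails if it takes over 96 s, if anything falls off the work surface, if the arm or the gripper's body presses on something with over 40 N, if the wrist force passes 120 N, or if a joint passes its speed limit or range.

## Working session

There is one attempt and no reset: what is moved stays moved. The work goes in short steps, Python scripts to look and compute and a tool call to move; the robot and the scene stay as the last step left them, time stands still between calls to the robot, and variables do not carry over. Pictures are saved under pics/ and viewed, and the job is handed in when it is done.

Besides the shell and the picture viewer there is one more tool, called after ">>>" in YAML: its name, and indented under it one key for each argument. arm_command: Moves the arm, as the interface text tells. Its arguments: {"type":"object","properties":{"steps":{"type":"array"},"force":{"type":"number"}},"required":["steps"]}

```bash
mkdir -p pics; ls; python3 - <<'E'
from rig import ctrl
import cv2
s=ctrl.get_state(); print(s, ctrl.tip_extent)
for n in("top","side"):
    r=ctrl.read_camera(n); cv2.imwrite(f"pics/{n}0.png",r["pixels"][:,:,::-1]); print(r["K"],r["dist_coeffs"],r["T"])
E
```

```text
pics
{'t': 0.0, 'joint_pos': array([ 1.20938173e+00,  1.24483469e-01,  1.65165220e+00, -3.59632862e-05,
        1.36751030e+00, -8.26183327e-02]), 'dq': array([ 2.75853607e-04,  7.12277715e-06, -1.58859959e-03, -5.23528510e-04,
       -2.45074328e-03, -4.49885035e-04]), 'joint_torque': array([-1.59264848e-03, -4.17614400e+01, -3.59924161e+01,  7.73959933e-02,
        4.92775231e-02, -1.72542814e-04]), 'eef_pos': array([178.83334858, 624.65514946, 403.51354574]), 'tcp_rot': array([-1.63626954,  1.56874271, -1.9150585 ]), 'wrist_force': array([ 0.13114458,  0.51039962, -0.49745039]), 'torque': array([-0.0614117 ,  0.01357725, -0.00063385]), 'width': 95.41387230306489} 190.1
[[471.55821942   0.         273.65121307]
 [  0.         471.55821942 205.76404679]
 [  0.           0.           1.        ]] [-0.14476584  0.          0.          0.          0.        ] [[-2.88734362e-02  9.88739488e-01 -1.46835113e-01  2.60304628e+02]
 [-9.99514269e-01 -3.02817993e-02 -7.36471873e-03 -9.92620069e+01]
 [-1.17282197e-02  1.46551146e-01  9.89133565e-01  1.34506021e+03]
 [ 0.00000000e+00  0.00000000e+00  0.00000000e+00  1.00000000e+00]]
[[488.41854396   0.         275.29935363]
 [  0.         488.41854396 197.62903152]
 [  0.           0.           1.        ]] [-0.05884778  0.          0.          0.          0.        ] [[ 9.78781477e-01  9.25945175e-02 -1.82792438e-01  2.65754499e+02]
 [-2.04012968e-01  5.23603100e-01 -8.27175014e-01 -9.63216210e+02]
 [ 1.91188160e-02  8.46915609e-01  5.31383498e-01  5.72455903e+02]
 [ 0.00000000e+00  0.00000000e+00  0.00000000e+00  1.00000000e+00]]
```

View pics/top0.png

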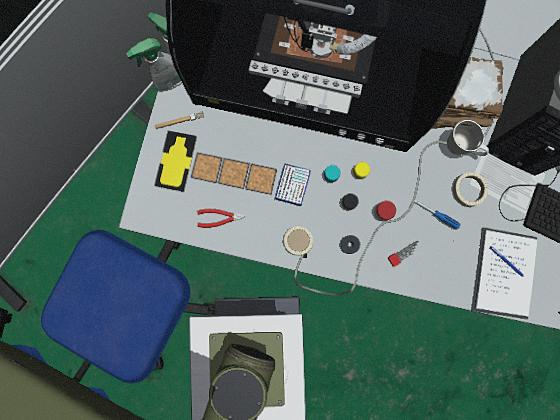

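View pics/side0.png

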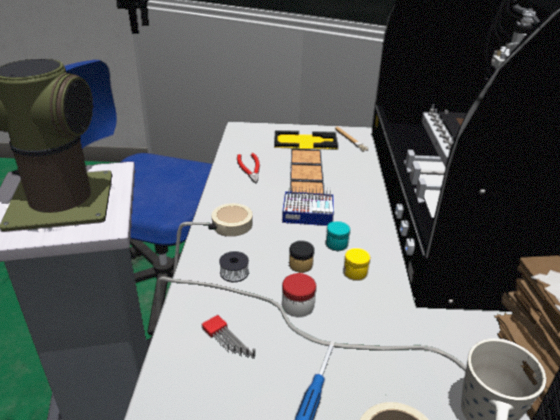

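```bash
cat > h.py <<'E'
import numpy as np, cv2
from rig import ctrl
F=np.diag([1.,-1,-1])
def cam(n):
    r=ctrl.read_camera(n); return r
def proj(r,P):
    P=np.atleast_2d(np.asarray(P,float)); T=r["T"]; 
    pc=(P-T[:3,3])@T[:3,:3]@F
    return cv2.projectPoints(pc.reshape(-1,1,3),np.zeros(3),np.zeros(3),r["K"],np.array(r["dist_coeffs"]))[0].reshape(-1,2)
def unproj(r,uv,z):
    uv=np.atleast_2d(np.asarray(uv,float))
    n=cv2.undistortPoints(uv.reshape(-1,1,2),r["K"],np.array(r["dist_coeffs"])).reshape(-1,2)
    d=np.c_[n,np.ones(len(n))]@F@r["T"][:3,:3].T
    o=r["T"][:3,3]; t=(z-o[2])/d[:,2]
    return o+d*t[:,None]
def ortho(r,x0,x1,y0,y1,z,s=1.0):
    # image up=+x, left=+y ; s px per mm
    H=int((x1-x0)*s);W=int((y1-y0)*s)
    v,u=np.mgrid[0:H,0:W]
    X=x1-(v+.5)/s;Y=y1-(u+.5)/s
    p=proj(r,np.c_[X.ravel(),Y.ravel(),np.full(X.size,z)]).astype(np.float32)
    return cv2.remap(r["pixels"][:,:,::-1].copy(),p[:,0].reshape(H,W),p[:,1].reshape(H,W),cv2.INTER_CUBIC)
def grid(im,x1,y1,s,step=50):
    H,W=im.shape[:2]
    for k in range(-40,41):
        v=int((x1-k*step)*s);u=int((y1-k*step)*s)
        if 0<=v<H: cv2.line(im,(0,v),(W,v),(255,0,255),1);cv2.putText(im,str(k*step),(0,v-2),0,.4,(0,0,255),1)
        if 0<=u<W: cv2.line(im,(u,0),(u,H),(255,0,255),1);cv2.putText(im,str(k*step),(u+1,10),0,.4,(0,0,255),1)
    return im
E
python3 - <<'E'
from h import *
r=cam("top")
print(unproj(r,[[174,162],[298,240],[386,210],[350,201],[349,244],[469,189]],0))
im=ortho(r,250,650,-300,250,0,1.4); cv2.imwrite("pics/o1.png",grid(im,650,250,1.4))
E
```

```text
[[ 599.6663516   201.31929463    0.        ]
 [ 359.09492174 -155.87142816    0.        ]
 [ 437.62027173 -414.11131934    0.        ]
 [ 467.14288591 -310.48398679    0.        ]
 [ 342.98408285 -301.27193491    0.        ]
 [ 492.44927505 -669.28344625    0.        ]]
```

View pics/o1.png

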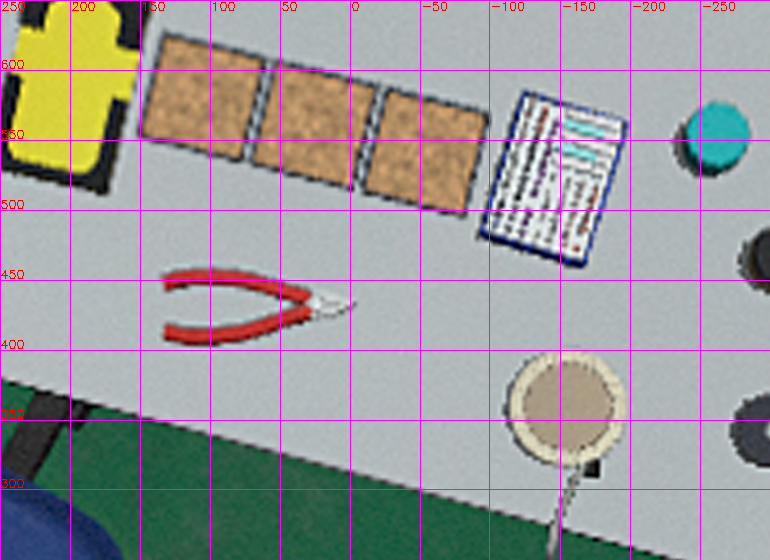

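```bash
python3 - <<'E'
from h import *
r=cam("top")
rect=(200,700,-450,260)
S=2
def seg(z,f,name,box):
    x0,x1,y0,y1=box
    im=ortho(r,x0,x1,y0,y1,z,S).astype(int)
    B,G,R=im[...,0],im[...,1],im[...,2]
    m=f(R,G,B).astype(np.uint8)
    m=cv2.morphologyEx(m,cv2.MORPH_OPEN,np.ones((3,3)))
    n,l,st,c=cv2.connectedComponentsWithStats(m)
    for i in range(1,n):
        if st[i,4]<300*S: continue
        pts=np.argwhere(l==i)
        w=np.c_[x1-(pts[:,0]+.5)/S,y1-(pts[:,1]+.5)/S].astype(np.float32)
        rr=cv2.minAreaRect(w); cc=cv2.minEnclosingCircle(w)
        print(name,'cen',w.mean(0).round(1),'rect',np.round(rr[0],1),np.round(rr[1],1),round(rr[2],1),'circ',np.round(cc[0],1),round(cc[1],1),'area',len(w)/S/S)
W=(480,680,-120,270)
seg(2,lambda R,G,B:(R-B>40)&(G-B<90)&(R-G>20)&(R-G<90),'cork',W)
seg(3,lambda R,G,B:(R>120)&(G>100)&(B<90)&(abs(R-G)<50),'yellow',W)
seg(13,lambda R,G,B:(R+G+B<150),'foam',(480,700,120,270))
C=(380,500,-20,160)
seg(10,lambda R,G,B:(R-G>60),'handles',C)
D=(300,520,-480,-220)
seg(50,lambda R,G,B:(R-G>60),'red lid',D)
seg(42,lambda R,G,B:(R+G+B<170),'black lid',(410,530,-370,-250))
seg(28,lambda R,G,B:(R+G+B<230),'reel',(280,400,-370,-250))
seg(26,lambda R,G,B:(R-B>20)&(R>100),'tape',(290,430,-230,-90))
seg(54,lambda R,G,B:(R+G+B<999),'box',(440,620,-210,-70)) if 0 else None
im=np.hstack([ortho(r,380,540,-480,-250,46,3.3)]);cv2.imwrite("pics/c1.png",grid(im,540,-250,3.3,20))
E
```

```text
cork cen [580.1 105.2] rect [580.  105.2] [72.  72.4] 76.2 circ [580.  105.4] 48.9 area 5011.25
cork cen [560.4  25.7] rect [560.3  25.9] [71.5 72.2] 76.0 circ [560.2  26. ] 49.7 area 4998.5
cork cen [540.6 -53.9] rect [540.6 -54.1] [72.3 71.9] 76.0 circ [540.8 -54.8] 49.3 area 4993.5
yellow cen [595.3 198.4] rect [602.7 195.7] [ 87.4 151.1] 76.0 circ [602.6 198.7] 77.4 area 8997.25
foam cen [657.6 181.7] rect [651.9 183. ] [87.3 65.6] 77.3 circ [651.5 182.5] 52.9 area 3250.5
foam cen [542.5 208. ] rect [550.8 206. ] [87.6 67.1] 76.4 circ [551.5 206. ] 53.7 area 1818.0
handles cen [446.4  80.2] rect [445.6  79.2] [106.2  17.7] 83.6 circ [443.2  79.5] 53.1 area 1030.5
handles cen [413.9  78.5] rect [414.8  78.2] [ 18.3 106.5] 8.9 circ [418.2  78.8] 53.3 area 1052.75
red lid cen [ 431.6 -403.3] rect [ 431.5 -403.4] [51.6 51.8] 83.7 circ [ 431.5 -403.2] 26.5 area 2114.25
red lid cen [ 304.1 -416.3] rect [ 305.5 -414.5] [24.5 10.5] 90.0 circ [ 301.1 -414.5] 12.3 area 174.5
black lid cen [ 459.  -301.5] rect [ 459.2 -301.7] [42.5 47.8] 23.6 circ [ 457.5 -302.7] 24.3 area 1577.0
reel cen [ 340.5 -297.7] rect [ 340.4 -297.3] [50.8 56.2] 19.4 circ [ 341.  -296.9] 28.5 area 2088.75
tape cen [ 357.  -154.5] rect [ 357.2 -154.8] [80. 80.] 90.0 circ [ 356.8 -154.8] 40.7 area 5019.75
```

View pics/c1.png

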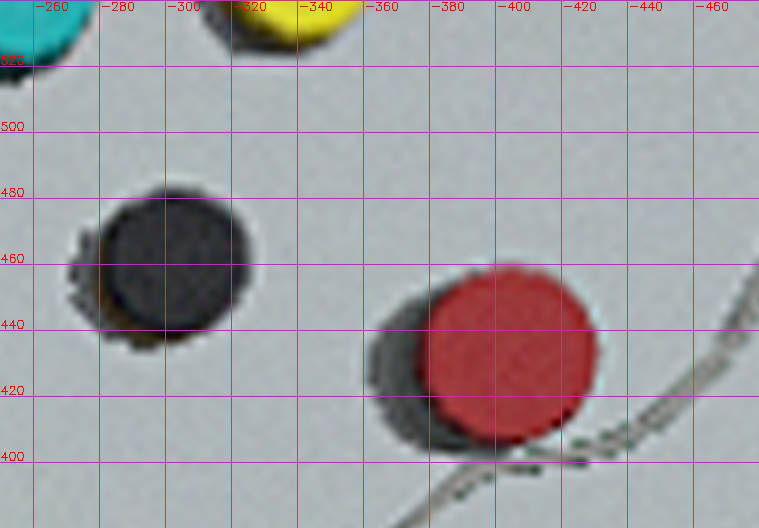

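```bash
cat >> h.py <<'E'
from scipy.spatial.transform import Rotation as Ro
def to(x,y,gz,phi,s=None):
    """delta from measured pose to grasp point (x,y,gz), tool down, jaw axis angle phi deg (mod 180)"""
    s=s or ctrl.get_state()
    R=Ro.from_euler('xyz',s["tcp_rot"]).as_matrix(); p=np.array(s["eef_pos"])
    c,n=np.cos(np.radians(phi)),np.sin(np.radians(phi))
    best=None
    for sg in(1,-1):
        Rt=np.array([[0,sg*c,sg*n],[0,sg*n,-sg*c],[-1,0,0]])
        w=Ro.from_matrix(R.T@Rt).as_rotvec(degrees=True)
        d=(np.array([x,y,gz+171])-p)
        print('sg',sg,'rotvec deg',w.round(1),'shift cm now-axes',(R.T@d/10).round(2),'target-axes',(Rt.T@d/10).round(2))
    print('t',round(s["t"],2),'p',p.round(1),'down',R[:,0].round(3),'phi',round(np.degrees(np.arctan2(R[1,1],R[0,1])),1),'q',np.round(s["joint_pos"],2),'F',np.round(s["wrist_force"],1),'w',round(s["width"],1))
E
python3 - <<'E'
from h import *
to(432,65,150,90)
r=cam("top"); rs=cam("side")
print('mill front?',unproj(r,[[195,107],[300,135],[380,148]],0).round(0))
S=2;x1,y1=500,160
im=ortho(r,380,500,-20,160,8,S).astype(int);m=((im[...,2]-im[...,1])>50)
for Y in (30,40,50,60,70,80,90,100,110,120):
    v=np.where(m[:,int((y1-Y)*S)])[0]
    if len(v): print(Y,'x min/max',x1-v.max()/S,x1-v.min()/S,'mid',x1-(v.max()+v.min())/2/S)
ys=np.where(m.any(0))[0];print('handle y range',y1-ys.max()/S,y1-ys.min()/S)
cv2.imwrite("pics/c2.png",cv2.resize(rs["pixels"][110:300,200:420,::-1],None,fx=3.5,fy=3.1,interpolation=cv2.INTER_CUBIC))
# side predictions
for n,P in dict(grease=[431.5,-403.3,50],flux=[460,-302,42],reel=[341.5,-298,28],tray1=[580,105,2],cut=[432,65,6]).items(): print(n,proj(rs,P).round(1))
E
```

```text
sg 1 rotvec deg [-16.   -0.    0.1] shift cm now-axes [  8.35 -46.83  39.75] target-axes [  8.3  -55.97  25.32]
sg -1 rotvec deg [1.64e+02 1.00e-01 0.00e+00] shift cm now-axes [  8.35 -46.83  39.75] target-axes [  8.3   55.97 -25.32]
t 0.2 p [178.8 624.7 404. ] down [-0.    -0.001 -1.   ] phi 74.0 q [ 1.21  0.12  1.65 -0.    1.37 -0.08] F [ 0.1 -0.8 -0.1] w 95.3
mill front? [[ 768.  139.    0.]
 [ 669. -173.    0.]
 [ 623. -409.    0.]]
30 x min/max 421.0 441.0 mid 431.0
40 x min/max 418.0 444.5 mid 431.25
50 x min/max 415.0 447.0 mid 431.0
60 x min/max 411.5 451.0 mid 431.25
70 x min/max 408.0 453.5 mid 430.75
80 x min/max 406.0 455.0 mid 430.5
90 x min/max 405.0 455.5 mid 430.25
100 x min/max 404.0 456.0 mid 430.0
110 x min/max 403.5 456.0 mid 429.75
120 x min/max 405.0 455.0 mid 430.0
handle y range 26.5 133.0
grease [[299.3 282.3]]
flux [[300.8 245.7]]
reel [[234.2 258.1]]
tray1 [[306.2 156.3]]
cut [[251.4 167. ]]
```

View pics/c2.png

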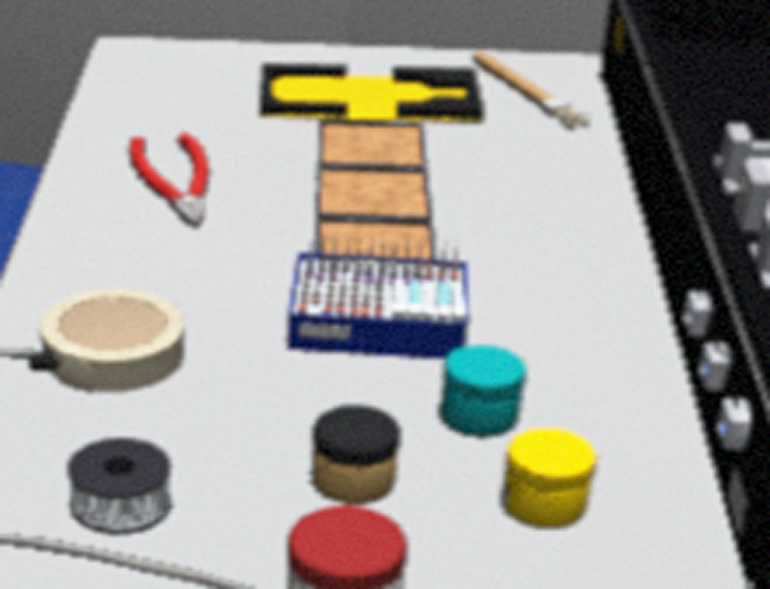

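>>> arm_command:
  steps: [8, 0, 0, 0, 0, 0, 9.5, 8, 0, 0, 0, 0, 0, 9.5, 8, 0, 0, 0, 0, 0, 9.5, 8, 0, 0, 0, 0, 0, 9.5, 8, 0, 0, 0, 0, 0, 9.5]
  force: 20

```text
t: 0.8
eef_pos: [178.9, 624.9, 404.6]
tcp_rot: [-0.965, 1.571, -1.948]
wrist_force: [0.2, 0.2, -0.5]
width: 94.8
```

>>> arm_command:
  steps: [8.3, 0, 0, 0, 0, 0, 9.5, 8.3, 0, 0, 0, 0, 0, 9.5, 8.3, 0, 0, 0, 0, 0, 9.5, 8.2, 0, 0, 0, 0, 0, 9.5, 0, 0, 0, 0, 0, 0, 9.5]

```text
t: 1.3
eef_pos: [178.9, 624.8, 404.6]
tcp_rot: [-0.236, 1.571, -1.79]
wrist_force: [0.8, 0.3, 0.0]
width: 95.6
```

```bash
python3 - <<'E'
from h import *
to(431,64.8,150,0.9)
rs=cam("side"); print(unproj(rs,[[375,105],[392,200],[413,303]],0).round(0))
E
```

```text
sg 1 rotvec deg [0. 0. 0.] shift cm now-axes [ 8.38 24.28 56.41] target-axes [ 8.36 24.33 56.39]
sg -1 rotvec deg [-180.   -0.    0.] shift cm now-axes [ 8.38 24.28 56.41] target-axes [  8.36 -24.33 -56.39]
t 1.3 p [178.9 624.8 404.6] down [-0. -0. -1.] phi 0.9 q [ 1.21  0.12  1.65 -0.    1.37  1.19] F [0.8 0.3 0. ] w 95.6
[[ 893.  421.    0.]
 [ 715. -127.    0.]
 [ 621. -435.    0.]]
```

>>> arm_command:
  steps: [0, 0, 0, 0.56, 1.62, 3.76, 9.5, 0, 0, 0, 0.56, 1.62, 3.76, 9.5, 0, 0, 0, 0.56, 1.62, 3.76, 9.5, 0, 0, 0, 0.56, 1.62, 3.76, 9.5, 0, 0, 0, 0.56, 1.62, 3.76, 9.5]

```text
t: 1.85
eef_pos: [263.2, 436.7, 376.6]
tcp_rot: [2.103, 1.57, 0.552]
wrist_force: [0.5, 0.0, -0.3]
width: 94.8
```

>>> arm_command:
  steps: [0, 0, 0, 0.56, 1.62, 3.76, 9.5, 0, 0, 0, 0.56, 1.62, 3.76, 9.5, 0, 0, 0, 0.56, 1.62, 3.76, 9.5, 0, 0, 0, 0.56, 1.62, 3.76, 9.5, 0, 0, 0, 0.56, 1.62, 3.76, 9.5]

```text
t: 2.35
eef_pos: [347.2, 250.0, 348.8]
tcp_rot: [1.982, 1.57, 0.431]
wrist_force: [1.4, -0.5, -0.9]
width: 94.8
```

>>> arm_command:
  steps: [0, 0, 0, 0.56, 1.62, 3.76, 9.5, 0, 0, 0, 0.56, 1.62, 3.76, 9.5, 0, 0, 0, 0.56, 1.62, 3.76, 9.5, 0, 0, 0, 0.56, 1.62, 3.76, 9.5, 0, 0, 0, 0.56, 1.62, 3.76, 9.5]

```text
t: 2.85
eef_pos: [431.3, 63.2, 320.9]
tcp_rot: [1.649, 1.57, 0.097]
wrist_force: [-0.1, 0.4, 0.4]
width: 95.1
```

```bash
python3 - <<'E'
from h import *
to(431,64.8,22,0.9)
E
```

```text
sg 1 rotvec deg [ 0.2 -0.  -0.1] shift cm now-axes [12.79 -0.04 -0.16] target-axes [12.79 -0.03 -0.16]
sg -1 rotvec deg [-1.798e+02  1.000e-01 -0.000e+00] shift cm now-axes [12.79 -0.04 -0.16] target-axes [12.79  0.03  0.16]
t 2.85 p [431.3  63.2 320.9] down [ 0.001  0.    -1.   ] phi 1.1 q [ 0.02 -0.31  2.2   0.    1.25  0.  ] F [-0.1  0.4  0.4] w 95.1
```

>>> arm_command:
  steps: [0, 0, 0, 3.5, 0, -0.1, 9.5, 0, 0, 0, 3.5, 0, 0, 9.5, 0, 0, 0, 3, 0, 0, 9.5, 0, 0, 0, 2, 0, 0, 9.5, 0, 0, 0, 0.8, 0, 0, 9.5]

```text
t: 3.35
eef_pos: [429.9, 65.8, 190.5]
tcp_rot: [-1.557, 1.567, -3.109]
wrist_force: [-1.4, -0.3, 2.9]
width: 94.7
```

>>> arm_command:
  steps: [0, 0, 0, 0, 0, 0, 6, 0, 0, 0, 0, 0, 0, 3, 0, 0, 0, 0, 0, 0, 2, 0, 0, 0, 0, 0, 0, 2, 0, 0, 0, 0, 0, 0, 2]
  force: 20

```text
t: 3.85
eef_pos: [431.2, 65.9, 193.4]
tcp_rot: [1.583, 1.569, 0.029]
wrist_force: [0.8, 0.3, -0.5]
width: 60.1
```

>>> arm_command:
  steps: [0, 0, 0, 0, 0, 0, 2, 0, 0, 0, 0, 0, 0, 2, 0, 0, 0, 0, 0, 0, 2, 0, 0, 0, 0, 0, 0, 2, 0, 0, 0, 0, 0, 0, 2]

```text
t: 4.35
eef_pos: [431.0, 65.9, 193.0]
tcp_rot: [-2.128, 1.571, 2.6]
wrist_force: [-1.3, 0.8, 3.6]
width: 47.9
```

```bash
python3 - <<'E'
from h import *
to(602.7,196.2,100,76.1)
r=cam("top");rs=cam("side")
im=ortho(r,350,520,-40,170,8,3.5);cv2.imwrite("pics/g1.png",grid(im,520,170,3.5,20))
cv2.imwrite("pics/g1s.png",cv2.resize(rs["pixels"][90:230,180:380,::-1],None,fx=4,fy=4,interpolation=cv2.INTER_CUBIC))
E
```

```text
sg 1 rotvec deg [-75.2  -0.    0. ] shift cm now-axes [ -7.8   17.37 -12.75] target-axes [-7.8  16.77 13.53]
sg -1 rotvec deg [104.8   0.    0. ] shift cm now-axes [ -7.8   17.37 -12.75] target-axes [ -7.8  -16.77 -13.53]
t 4.35 p [431.   65.9 193. ] down [-0.  0. -1.] phi 0.9 q [ 0.03 -0.12  2.28  0.    0.98  0.01] F [-1.3  0.8  3.6] w 47.9
```

View pics/g1s.png

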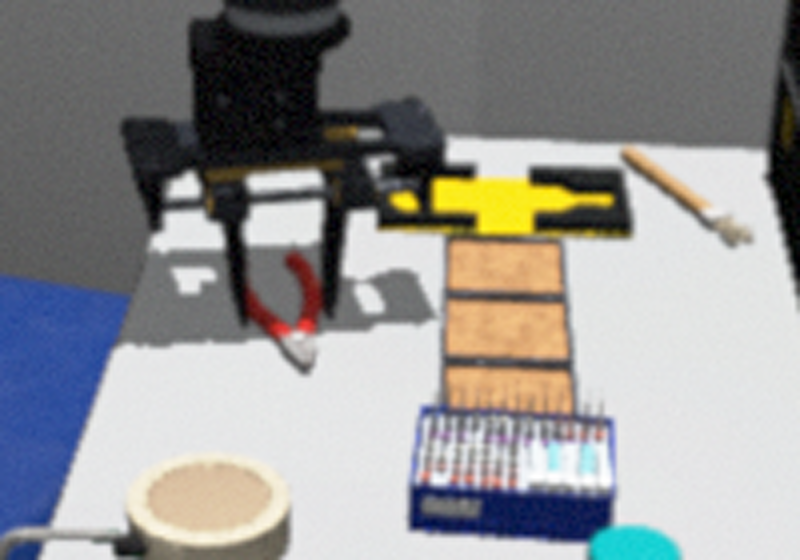

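>>> arm_command:
  steps: [0, 0, 0, 0, 0, 0, 2, 0, 0, 0, 0, 0, 0, 2, 0, 0, 0, 0, 0, 0, 2, 0, 0, 0, 0, 0, 0, 2, 0, 0, 0, 0, 0, 0, 2]

```text
t: 4.95
eef_pos: [431.0, 65.9, 193.0]
tcp_rot: [-2.798, 1.571, 1.93]
wrist_force: [-2.4, 0.7, 5.0]
width: 48.0
```

>>> arm_command:
  steps: [0, 0, 0, -0.5, 0, 0, 2, 0, 0, 0, -1.5, 0, 0, 2, 0, 0, 0, -2, 0, 0, 2, 0, 0, 0, -2, 0, 0, 2, 0, 0, 0, -2, 0, 0, 2]

```text
t: 5.45
eef_pos: [430.7, 65.8, 273.1]
tcp_rot: [-0.207, 1.57, -1.762]
wrist_force: [-0.1, 0.2, -0.5]
width: 47.8
```

```bash
python3 - <<'E'
from h import *
to(602.7,196.2,100,76.1)
rs=cam("side")
cv2.imwrite("pics/g2s.png",cv2.resize(rs["pixels"][90:230,180:380,::-1],None,fx=4,fy=4,interpolation=cv2.INTER_CUBIC))
E
```

```text
sg 1 rotvec deg [-75.2   0.    0. ] shift cm now-axes [  0.21  17.4  -12.76] target-axes [ 0.21 16.79 13.56]
sg -1 rotvec deg [104.8   0.   -0. ] shift cm now-axes [  0.21  17.4  -12.76] target-axes [  0.21 -16.79 -13.56]
t 5.45 p [430.7  65.8 273.1] down [-0. -0. -1.] phi 0.9 q [ 0.03 -0.25  2.24 -0.    1.15  0.01] F [-0.1  0.2 -0.5] w 47.8
```

View pics/g2s.png

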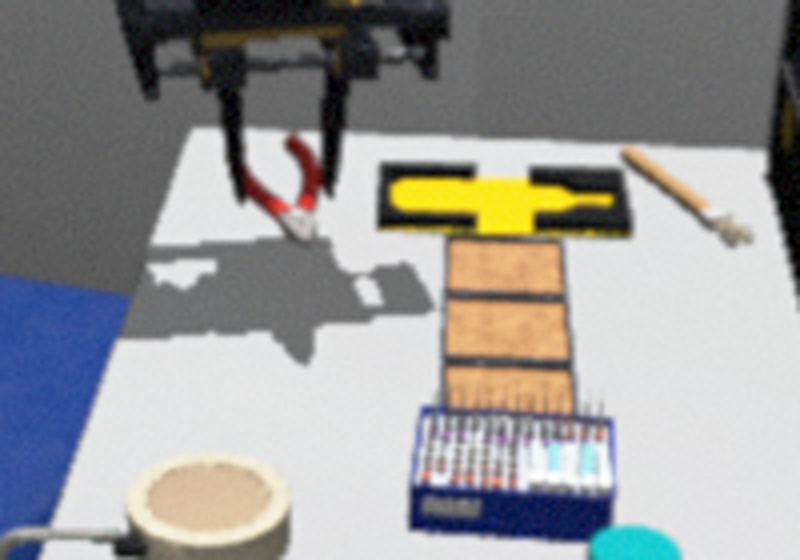

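>>> arm_command:
  steps: [-8, 0, 0, 0, 0, 0, 2, -8, 0, 0, 0, 0, 0, 2, -8, 0, 0, 0, 0, 0, 2, -8, 0, 0, 0, 0, 0, 2, -8, 0, 0, 0, 0, 0, 2]

```text
t: 6.0
eef_pos: [430.7, 65.8, 271.8]
tcp_rot: [-1.825, 1.57, -2.676]
wrist_force: [0.8, -0.6, -0.9]
width: 47.7
```

>>> arm_command:
  steps: [-8, 0, 0, 0, 0, 0, 2, -8, 0, 0, 0, 0, 0, 2, -8, 0, 0, 0, 0, 0, 2, -8, 0, 0, 0, 0, 0, 2, -3.2, 0, 0, 0, 0, 0, 2]

```text
t: 6.5
eef_pos: [430.7, 65.8, 271.8]
tcp_rot: [-2.225, 1.57, -2.464]
wrist_force: [-0.3, -0.1, -0.8]
width: 47.7
```

>>> arm_command:
  steps: [0, 0, 0, 0, 3.35, 2.7, 2, 0, 0, 0, 0, 3.35, 2.7, 2, 0, 0, 0, 0, 3.35, 2.7, 2, 0, 0, 0, 0, 3.35, 2.7, 2, 0, 0, 0, 0, 3.35, 2.7, 2]

```text
t: 7.0
eef_pos: [603.3, 197.2, 271.4]
tcp_rot: [-2.205, 1.57, -2.447]
wrist_force: [-0.6, 0.2, -0.6]
width: 47.5
```

>>> arm_command:
  steps: [0, 0, 0, 0, 0, 0, 2, 0, 0, 0, 0, 0, 0, 2, 0, 0, 0, 0, 0, 0, 2, 0, 0, 0, 0, 0, 0, 2, 0, 0, 0, 0, 0, 0, 2]

```text
t: 7.5
eef_pos: [601.5, 195.4, 273.0]
tcp_rot: [0.278, 1.57, 0.035]
wrist_force: [0.4, -0.1, 0.2]
width: 47.8
```

```bash
python3 - <<'E'
from h import *
to(601.6,196.5,40,76.1)
r=cam("top");rs=cam("side")
cv2.imwrite("pics/g3s.png",cv2.resize(rs["pixels"][50:190,220:420,::-1],None,fx=4,fy=4,interpolation=cv2.INTER_CUBIC))
im=ortho(r,500,720,80,310,80,3);cv2.imwrite("pics/g3.png",grid(im,720,310,3,20))
E
```

```text
sg 1 rotvec deg [-0.  0. -0.] shift cm now-axes [ 6.2   0.1  -0.02] target-axes [ 6.2   0.1  -0.02]
sg -1 rotvec deg [180.  -0.  -0.] shift cm now-axes [ 6.2   0.1  -0.02] target-axes [ 6.2  -0.1   0.02]
t 7.5 p [601.5 195.4 273. ] down [ 0.  0. -1.] phi 76.1 q [ 0.23  0.2   1.8  -0.    1.15 -1.1 ] F [ 0.4 -0.1  0.2] w 47.8
```

View pics/g3s.png

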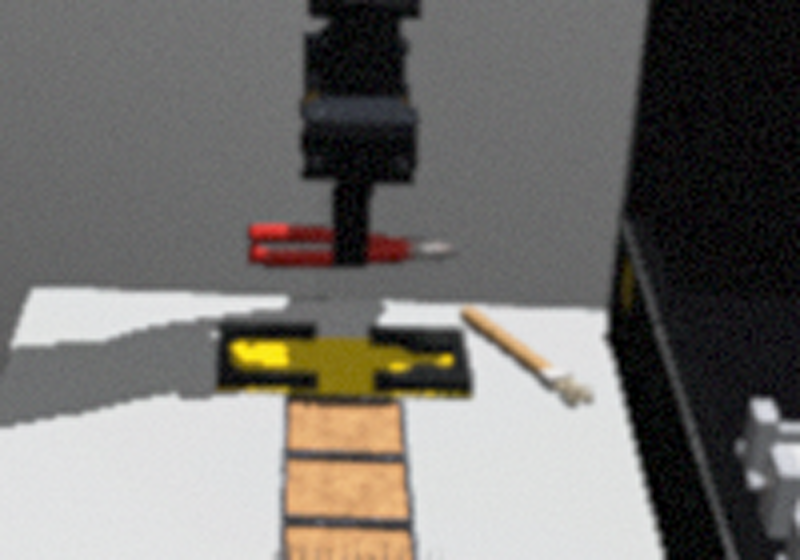

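View pics/g3.png

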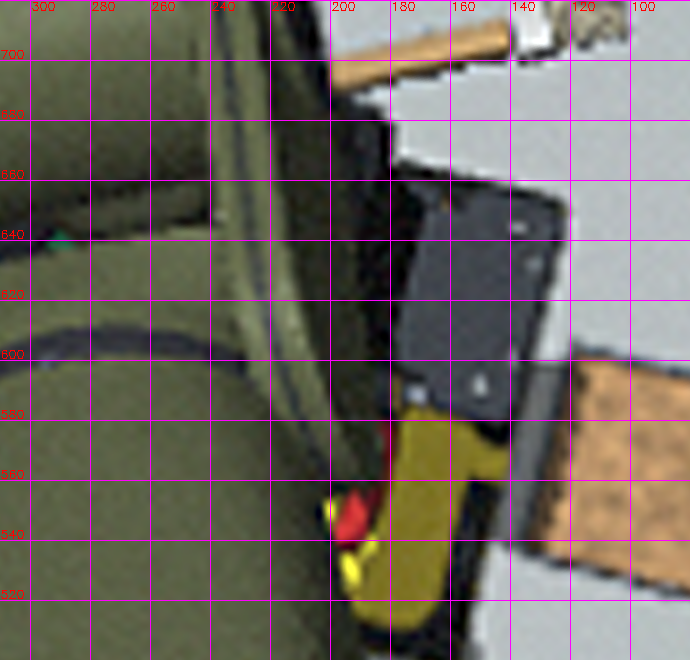

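```bash
python3 - <<'E'
from h import *
rs=cam("side")
o=np.array([601.5,195.4,86.]); d=np.array([.9705,-.241,0]);y=np.array([.241,.9705,0])
o=o+1.1*d
for a,n in((69,'tip'),(-69,'end')): print(n,(proj(rs,o+a*d).round(1)-[220,50])*4, (proj(rs,o+a*d-20*y).round(1)-[220,50])*4)
# predicted foam corners at z=13
f=np.array([602.7,196.2,13.])
for a in(85,-85):
  for b in(44,-44): print('foam',a,b,(proj(rs,f+a*d+b*y).round(1)-[220,50])*4)
E
```

```text
tip [[454.8 250. ]] [[456.8 261.6]]
end [[244.4 242.8]] [[243.2 254.4]]
foam 85 44 [[464.8 324.4]]
foam 85 -44 [[474. 380.]]
foam -85 44 [[220.4 316. ]]
foam -85 -44 [[215.2 371.2]]
```

>>> arm_command:
  steps: [0, 0, 0, 1.5, 0.1, -0.05, 2, 0, 0, 0, 1.5, 0, 0, 2, 0, 0, 0, 1.5, 0, 0, 2, 0, 0, 0, 1, 0, 0, 2, 0, 0, 0, 0.7, 0, 0, 2]

```text
t: 8.15
eef_pos: [601.4, 197.1, 208.4]
tcp_rot: [-2.65, 1.568, -2.892]
wrist_force: [0.7, 0.3, 0.5]
width: 47.3
```

>>> arm_command:
  steps: [0, 0, 0, 0.4, 0, 0, 2, 0, 0, 0, 0.4, 0, 0, 2, 0, 0, 0, 0.3, 0, 0, 2, 0, 0, 0, 0.2, 0, 0, 2, 0, 0, 0, 0.2, 0, 0, 2]

```text
t: 8.65
eef_pos: [602.1, 197.3, 196.0]
tcp_rot: [0.451, 1.57, 0.209]
wrist_force: [-0.5, 0.1, 6.2]
width: 47.5
```

```bash
python3 - <<'E'
from h import *
to(601.6,196.5,25,76.1)
rs=cam("side")
cv2.imwrite("pics/g4s.png",cv2.resize(rs["pixels"][80:180,250:380,::-1],None,fx=6,fy=6,interpolation=cv2.INTER_CUBIC))
E
```

```text
sg 1 rotvec deg [ 0.  0. -0.] shift cm now-axes [ 0.   -0.09 -0.03] target-axes [ 0.   -0.09 -0.03]
sg -1 rotvec deg [-1.8e+02  0.0e+00  1.0e-01] shift cm now-axes [ 0.   -0.09 -0.03] target-axes [0.   0.09 0.03]
t 8.65 p [602.1 197.3 196. ] down [ 0.001  0.    -1.   ] phi 76.1 q [ 0.23  0.3   1.83 -0.    1.02 -1.1 ] F [-0.5  0.1  6.2] w 47.5
```

View pics/g4s.png

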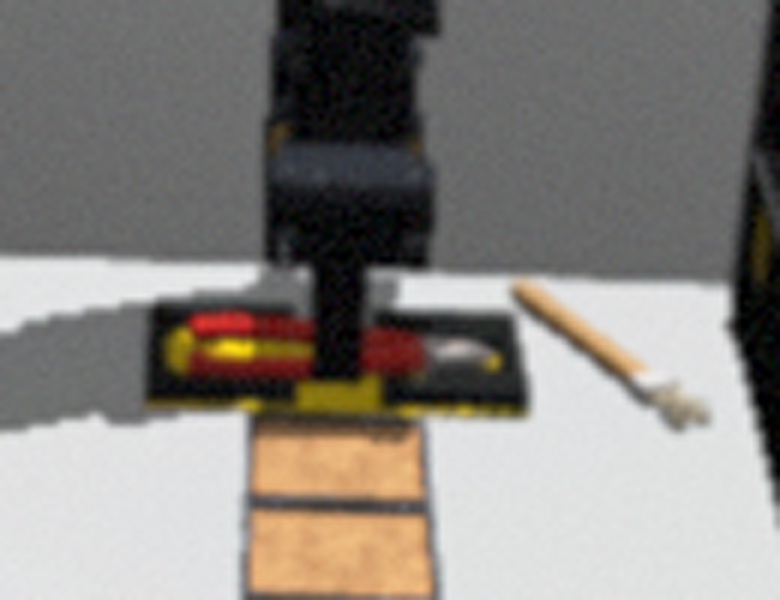

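>>> arm_command:
  steps: [0, 0, 0, 0, 0, 0, 6, 0, 0, 0, 0, 0, 0, 6, 0, 0, 0, 0, 0, 0, 6, 0, 0, 0, 0, 0, 0, 6, 0, 0, 0, 0, 0, 0, 6]

```text
t: 9.2
eef_pos: [602.0, 197.2, 195.8]
tcp_rot: [0.128, 1.571, -0.114]
wrist_force: [-0.3, 0.9, -0.5]
width: 60.2
```

>>> arm_command:
  steps: [0, 0, 0, -0.5, 0, 0, 6, 0, 0, 0, -1.5, 0, 0, 6, 0, 0, 0, -2.5, 0, 0, 6, 0, 0, 0, -3, 0, 0, 6, 0, 0, 0, -3.5, 0, 0, 6]

```text
t: 9.7
eef_pos: [601.6, 197.1, 307.3]
tcp_rot: [-2.658, 1.57, -2.9]
wrist_force: [0.9, 0.8, -0.4]
width: 60.0
```

```bash
python3 - <<'E'
from h import *
to(431.5,-403.3,110,-13.9)
rs=cam("side")
cv2.imwrite("pics/g5s.png",cv2.resize(rs["pixels"][80:180,250:380,::-1],None,fx=6,fy=6,interpolation=cv2.INTER_CUBIC))
E
```

```text
sg 1 rotvec deg [90. -0.  0.] shift cm now-axes [  2.65 -62.37  -2.12] target-axes [ 2.63 -2.09 62.37]
sg -1 rotvec deg [-90.  -0.  -0.] shift cm now-axes [  2.65 -62.37  -2.12] target-axes [  2.63   2.09 -62.37]
t 9.7 p [601.6 197.1 307.3] down [-0.001 -0.    -1.   ] phi 76.1 q [ 0.23  0.16  1.77 -0.    1.2  -1.1 ] F [ 0.9  0.8 -0.4] w 60.0
```

View pics/g5s.png

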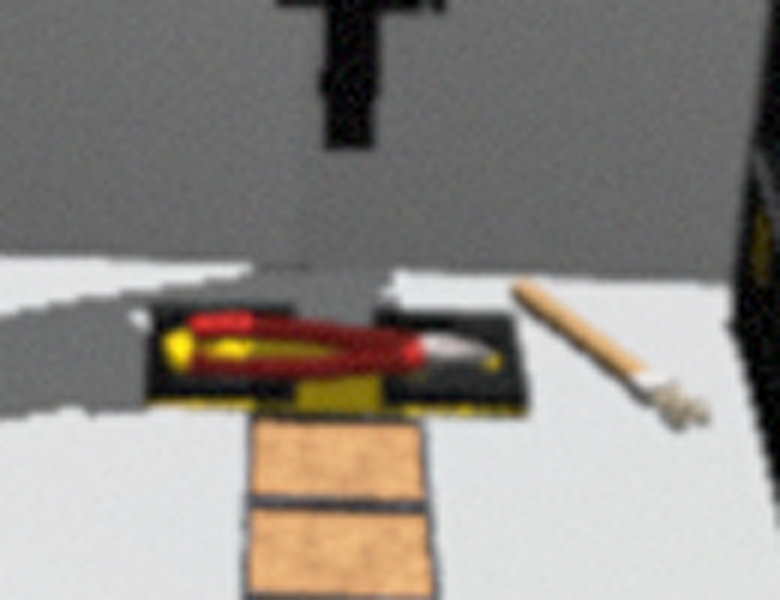

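>>> arm_command:
  steps: [8.5, 0, 0, 0, 0, 0, 9.5, 8.5, 0, 0, 0, 0, 0, 9.5, 8.5, 0, 0, 0, 0, 0, 9.5, 8.5, 0, 0, 0, 0, 0, 9.5, 8.5, 0, 0, 0, 0, 0, 9.5]

```text
t: 10.25
eef_pos: [602.1, 197.2, 307.2]
tcp_rot: [1.219, 1.569, 0.228]
wrist_force: [0.1, 0.4, 1.2]
width: 92.8
```

>>> arm_command:
  steps: [8.5, 0, 0, 0, 0, 0, 9.5, 8.5, 0, 0, 0, 0, 0, 9.5, 8.5, 0, 0, 0, 0, 0, 9.5, 8.5, 0, 0, 0, 0, 0, 9.5, 8.5, 0, 0, 0, 0, 0, 9.5]

```text
t: 10.75
eef_pos: [602.1, 197.2, 307.2]
tcp_rot: [1.957, 1.569, 0.225]
wrist_force: [0.2, 0.7, 0.3]
width: 95.0
```

>>> arm_command:
  steps: [5, 0, 0, 0, 0, 0, 9.5, 0, 0, 0, 0, 0, 2, 9.5, 0, 0, 0, 0, -0.2, 4.2, 9.5, 0, 0, 0, 0, -0.2, 4.2, 9.5, 0, 0, 0, 0, -0.2, 4.2, 9.5]

```text
t: 11.25
eef_pos: [560.2, 55.0, 306.6]
tcp_rot: [1.326, 1.57, -0.485]
wrist_force: [0.3, -0.1, 0.2]
width: 95.1
```

>>> arm_command:
  steps: [0, 0, 0, 0, -0.1, 4.2, 9.5, 0, 0, 0, 0, -0.1, 4.2, 9.5, 0, 0, 0, 0, -0.2, 4.2, 9.5, 0, 0, 0, 0, -0.2, 4.2, 9.5, 0, 0, 0, 0, -0.2, 4.2, 9.5]

```text
t: 11.75
eef_pos: [501.6, -147.1, 306.8]
tcp_rot: [1.189, 1.569, -0.622]
wrist_force: [-0.1, -0.8, -0.7]
width: 94.8
```

>>> arm_command:
  steps: [0, 0, 0, 0, -0.2, 4.2, 9.5, 0, 0, 0, 0, -0.2, 4.2, 9.5, 0, 0, 0, 0, -0.2, 4.2, 9.5, 0, 0, 0, 0, -0.1, 4.2, 9.5, 0, 0, 0, 0, 0, 3, 9.5]

```text
t: 12.25
eef_pos: [446.9, -338.2, 306.9]
tcp_rot: [0.649, 1.569, -1.164]
wrist_force: [0.3, -0.9, 0.5]
width: 95.0
```

```bash
python3 - <<'E'
from h import *
to(431.5,-403.3,35,-13.9)
r=cam("top")
im=ortho(r,480,700,70,300,8,3);cv2.imwrite("pics/g6.png",grid(im,700,300,3,20))
E
```

```text
sg 1 rotvec deg [ 0.   0.1 -0.1] shift cm now-axes [10.09  0.06  6.68] target-axes [10.09  0.07  6.69]
sg -1 rotvec deg [-1.8e+02  1.0e-01  1.0e-01] shift cm now-axes [10.09  0.06  6.68] target-axes [10.09 -0.07 -6.69]
t 12.25 p [ 446.9 -338.2  306.9] down [ 0.001 -0.002 -1.   ] phi -13.9 q [-0.74  0.01  1.94 -0.    1.19 -0.5 ] F [ 0.3 -0.9  0.5] w 95.0
```

View pics/g6.png

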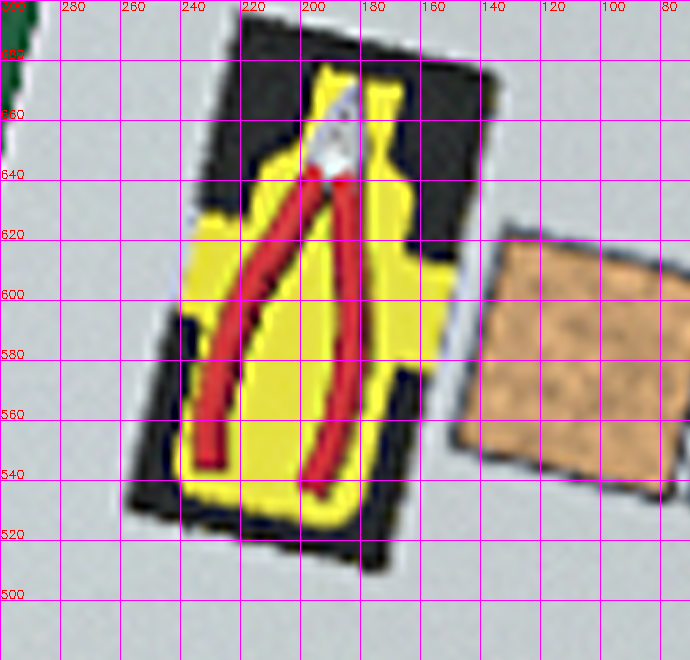

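>>> arm_command:
  steps: [0, 0, 0, 0, 0.1, 3.4, 9.5, 0, 0, 0, 0, 0, 2.6, 9.5, 0, 0, 0, 0, 0, 0.7, 9.5, 0, 0, 0, 0, 0, 0, 9.5, 0, 0, 0, 0, 0, 0, 9.5]

```text
t: 12.8
eef_pos: [433.4, -400.3, 305.9]
tcp_rot: [-2.759, 1.57, 1.712]
wrist_force: [0.4, 0.1, -0.5]
width: 94.7
```

>>> arm_command:
  steps: [0, 0, 0, 2, 0, 0, 9.5, 0, 0, 0, 3, 0, 0, 9.5, 0, 0, 0, 2.5, 0, 0, 9.5, 0, 0, 0, 1.8, 0, 0, 9.5, 0, 0, 0, 0.8, 0, 0, 9.5]

```text
t: 13.3
eef_pos: [433.4, -399.0, 202.5]
tcp_rot: [-2.212, 1.567, 2.26]
wrist_force: [0.3, 0.6, 0.1]
width: 94.9
```

```bash
python3 - <<'E'
from h import *
to(431.5,-403.3,35,-13.9)
rs=cam("side")
cv2.imwrite("pics/j1s.png",cv2.resize(rs["pixels"][170:330,200:400,::-1],None,fx=4,fy=3.7,interpolation=cv2.INTER_CUBIC))
E
```

```text
sg 1 rotvec deg [ 0.1 -0.1  0.2] shift cm now-axes [-0.35 -0.08  0.47] target-axes [-0.35 -0.08  0.47]
sg -1 rotvec deg [-179.9   -0.3   -0.2] shift cm now-axes [-0.35 -0.08  0.47] target-axes [-0.35  0.08 -0.47]
t 13.3 p [ 433.4 -399.   202.5] down [-0.003  0.003 -1.   ] phi -13.8 q [-0.84  0.2   1.93  0.    1.01 -0.6 ] F [0.3 0.6 0.1] w 94.9
```

View pics/j1s.png

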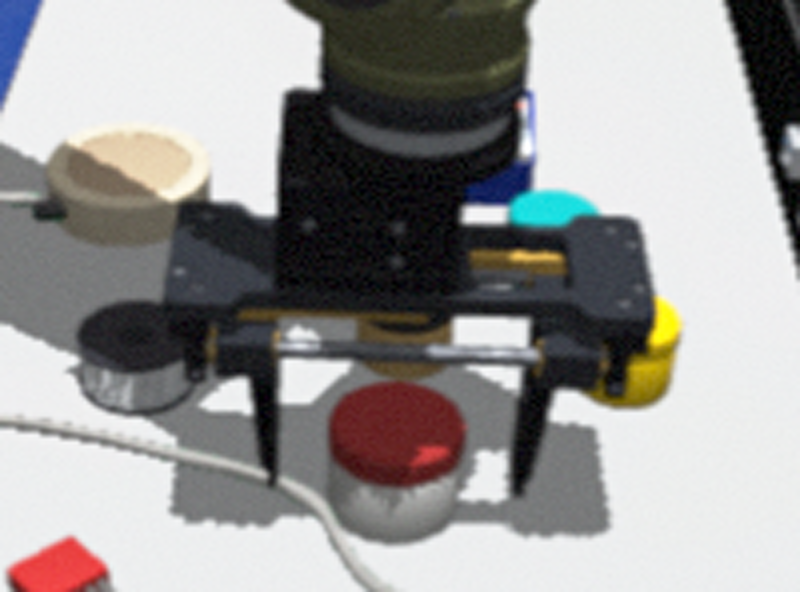

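>>> arm_command:
  steps: [0, 0, 0, -0.3, -0.1, 0.4, 9.5, 0, 0, 0, 0, 0, 0, 6, 0, 0, 0, 0, 0, 0, 4, 0, 0, 0, 0, 0, 0, 4, 0, 0, 0, 0, 0, 0, 4]

```text
t: 13.85
eef_pos: [431.8, -404.7, 208.4]
tcp_rot: [1.012, 1.57, -0.801]
wrist_force: [0.7, -0.8, 0.2]
width: 68.1
```

>>> arm_command:
  steps: [0, 0, 0, 0, 0, 0, 4, 0, 0, 0, 0, 0, 0, 4, 0, 0, 0, 0, 0, 0, 4, 0, 0, 0, 0, 0, 0, 4, 0, 0, 0, 0, 0, 0, 4]

```text
t: 14.35
eef_pos: [431.7, -404.5, 207.8]
tcp_rot: [-1.862, 1.571, 2.608]
wrist_force: [-0.7, 0.8, 0.5]
width: 53.8
```

>>> arm_command:
  steps: [0, 0, 0, -1, 0, 0, 4, 0, 0, 0, -2, 0, 0, 4, 0, 0, 0, -3, 0, 0, 4, 0, 0, 0, -3, 0, 0, 4, 0, 0, 0, -2, 0, 0, 4]

```text
t: 14.85
eef_pos: [432.0, -404.8, 320.9]
tcp_rot: [0.998, 1.567, -0.815]
wrist_force: [-0.0, 0.1, 0.3]
width: 54.1
```

```bash
python3 - <<'E'
from h import *
to(580.1,105.2,110,-13.9)
rs=cam("side")
cv2.imwrite("pics/j2s.png",cv2.resize(rs["pixels"][130:330,180:420,::-1],None,fx=3,fy=3,interpolation=cv2.INTER_CUBIC))
E
```

```text
sg 1 rotvec deg [ 0.   0.1 -0.2] shift cm now-axes [  3.9    2.14 -53.07] target-axes [  3.99   2.13 -53.06]
sg -1 rotvec deg [-180.     0.3    0.2] shift cm now-axes [  3.9    2.14 -53.07] target-axes [ 3.99 -2.13 53.06]
t 14.85 p [ 432.  -404.8  320.9] down [ 0.002 -0.003 -1.   ] phi -13.9 q [-0.84  0.06  1.86  0.    1.21 -0.6 ] F [-0.   0.1  0.3] w 54.1
```

View pics/j2s.png

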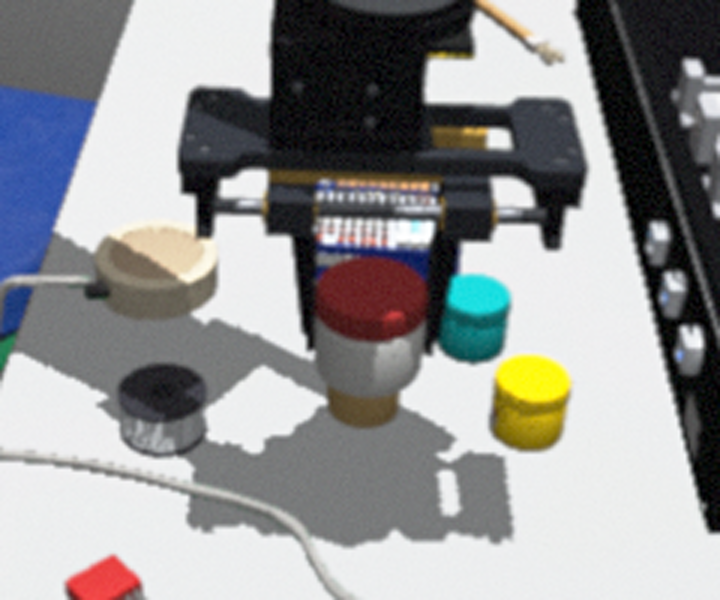

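>>> arm_command:
  steps: [0, 0, 0, 0, 0, -2, 4, 0, 0, 0, 0, 0.2, -3.5, 4, 0, 0, 0, 0, 0.2, -4, 4, 0, 0, 0, 0, 0.2, -4, 4, 0, 0, 0, 0, 0.2, -4, 4]

```text
t: 15.4
eef_pos: [481.0, -233.8, 315.8]
tcp_rot: [-2.049, 1.568, 2.421]
wrist_force: [0.6, 0.9, -0.5]
width: 53.9
```

>>> arm_command:
  steps: [0, 0, 0, 0, 0.2, -4, 4, 0, 0, 0, 0, 0.2, -4, 4, 0, 0, 0, 0, 0.2, -4, 4, 0, 0, 0, 0, 0.2, -4, 4, 0, 0, 0, 0, 0.2, -4, 4]

```text
t: 15.9
eef_pos: [538.3, -42.1, 315.8]
tcp_rot: [-1.631, 1.568, 2.84]
wrist_force: [1.2, 0.3, -0.9]
width: 53.8
```

>>> arm_command:
  steps: [0, 0, 0, 0, 0.1, -4, 4, 0, 0, 0, 0, 0.1, -4, 4, 0, 0, 0, 0, 0.1, -4, 4, 0, 0, 0, 0, 0, -2.5, 4, 0, 0, 0, 0, 0, -1, 4]

```text
t: 16.4
eef_pos: [578.3, 107.8, 315.8]
tcp_rot: [-1.41, 1.568, 3.063]
wrist_force: [-0.3, -0.3, -1.0]
width: 53.6
```

>>> arm_command:
  steps: [0, 0, 0, 0, 0, 0, 4, 0, 0, 0, 1.5, 0, 0, 4, 0, 0, 0, 2.5, 0, 0, 4, 0, 0, 0, 2, 0, 0, 4, 0, 0, 0, 0, 0, 0, 4]

```text
t: 16.9
eef_pos: [577.0, 103.4, 252.8]
tcp_rot: [-1.205, 1.562, -3.02]
wrist_force: [-0.9, -0.0, -0.1]
width: 53.8
```

```bash
python3 - <<'E'
from h import *
to(579.9,104.2,39.5,-13.9)
rs=cam("side")
cv2.imwrite("pics/j3s.png",cv2.resize(rs["pixels"][70:220,220:400,::-1],None,fx=4,fy=4,interpolation=cv2.INTER_CUBIC))
E
```

```text
sg 1 rotvec deg [-0.1  0.2  0.5] shift cm now-axes [ 4.23  0.29 -0.16] target-axes [ 4.23  0.26 -0.15]
sg -1 rotvec deg [179.9   0.7  -0.3] shift cm now-axes [ 4.23  0.29 -0.16] target-axes [ 4.23 -0.26  0.15]
t 16.9 p [577.  103.4 252.8] down [-0.009 -0.001 -1.   ] phi -14.0 q [ 0.09  0.13  1.91 -0.    1.11  0.33] F [-0.9 -0.  -0.1] w 53.8
```

View pics/j3s.png

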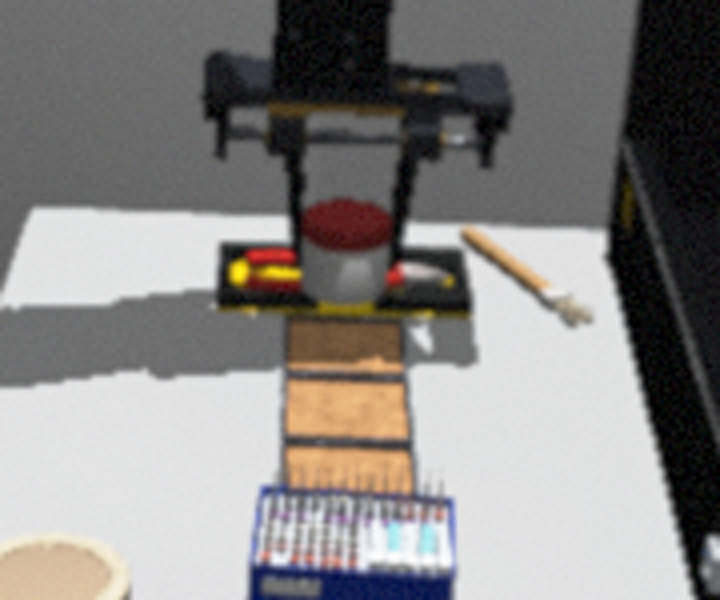

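>>> arm_command:
  steps: [0, 0, 0, 1, 0.2, -0.1, 4, 0, 0, 0, 1.2, 0, 0, 4, 0, 0, 0, 0.8, 0, 0, 4, 0, 0, 0, 0.4, 0, 0, 4, 0, 0, 0, 0, 0, 0, 4]

```text
t: 17.45
eef_pos: [581.0, 105.5, 222.8]
tcp_rot: [-1.204, 1.569, -3.017]
wrist_force: [0.5, 0.2, -0.7]
width: 53.8
```

```bash
python3 - <<'E'
from h import *
to(579.9,104.2,39.5,-13.9)
E
```

```text
sg 1 rotvec deg [0.  0.  0.1] shift cm now-axes [ 1.23 -0.08  0.15] target-axes [ 1.23 -0.08  0.15]
sg -1 rotvec deg [-1.8e+02 -1.0e-01  1.0e-01] shift cm now-axes [ 1.23 -0.08  0.15] target-axes [ 1.23  0.08 -0.15]
t 17.45 p [581.  105.5 222.8] down [-0.002 -0.    -1.   ] phi -13.9 q [ 0.09  0.18  1.92 -0.    1.05  0.33] F [ 0.5  0.2 -0.7] w 53.8
```

>>> arm_command:
  steps: [0, 0, 0, 0.5, 0, 0.1, 4, 0, 0, 0, 0.4, 0, 0, 4, 0, 0, 0, 0.2, 0, 0, 4, 0, 0, 0, 0.1, 0, 0, 4, 0, 0, 0, 0, 0, 0, 4]

```text
t: 17.95
eef_pos: [581.1, 104.5, 211.6]
tcp_rot: [-1.222, 1.571, -3.035]
wrist_force: [0.4, 0.2, -1.0]
width: 53.3
```

>>> arm_command:
  steps: [0, 0, 0, 0, 0, 0, 4, 0, 0, 0, 0, 0, 0, 4, 0, 0, 0, 0, 0, 0, 5.8, 0, 0, 0, 0, 0, 0, 7, 0, 0, 0, 0, 0, 0, 9]

```text
t: 18.45
eef_pos: [581.2, 104.5, 212.0]
tcp_rot: [1.893, 1.57, 0.08]
wrist_force: [-0.8, -0.5, -0.7]
width: 68.6
```

>>> arm_command:
  steps: [0, 0, 0, 0, 0, 0, 9, 0, 0, 0, 0, 0, 0, 9, 0, 0, 0, 0, 0, 0, 9, 0, 0, 0, -1, 0, 0, 9, 0, 0, 0, -2, 0, 0, 9]

```text
t: 18.95
eef_pos: [580.3, 104.4, 240.7]
tcp_rot: [-1.23, 1.567, -3.043]
wrist_force: [0.6, -0.3, -0.1]
width: 89.7
```

>>> arm_command:
  steps: [0, 0, 0, -3, 0, 0, 9.5, 0, 0, 0, -4, 0, 0, 9.5, 0, 0, 0, -2, 0, 0, 9.5, 0, 0, 0, 0, 0, 2, 9.5, 0, 0, 0, 0, 0, 4, 9.5]

```text
t: 19.45
eef_pos: [567.2, 47.1, 334.4]
tcp_rot: [1.915, 1.567, 0.105]
wrist_force: [0.3, -0.7, -1.0]
width: 94.9
```

```bash
python3 - <<'E'
from h import *
to(460,-302.3,110,-13.9)
rs=cam("side")
cv2.imwrite("pics/j4s.png",cv2.resize(rs["pixels"][70:220,220:400,::-1],None,fx=4,fy=4,interpolation=cv2.INTER_CUBIC))
E
```

```text
sg 1 rotvec deg [ 0.2 -0.1 -0.2] shift cm now-axes [ 5.28 -2.17 36.49] target-axes [ 5.34 -2.01 36.49]
sg -1 rotvec deg [-1.798e+02  4.000e-01 -1.000e-01] shift cm now-axes [ 5.28 -2.17 36.49] target-axes [  5.34   2.01 -36.49]
t 19.45 p [567.2  47.1 334.4] down [ 0.004  0.    -1.   ] phi -13.7 q [-0.01  0.    1.9   0.    1.24  0.23] F [ 0.3 -0.7 -1. ] w 94.9
```

View pics/j4s.png

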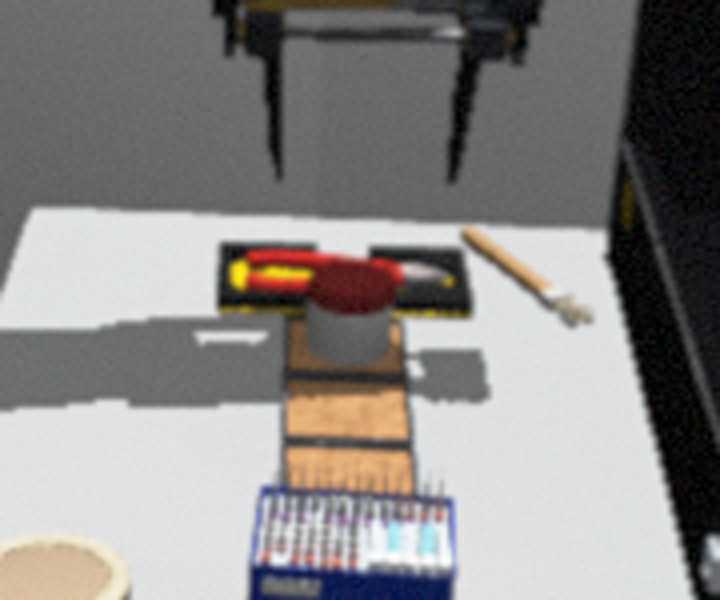

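>>> arm_command:
  steps: [0, 0, 0, 0.5, -0.2, 4, 9.5, 0, 0, 0, 0.5, -0.2, 4, 9.5, 0, 0, 0, 0.5, -0.2, 4, 9.5, 0, 0, 0, 0.5, -0.2, 4, 9.5, 0, 0, 0, 0.5, -0.2, 4, 9.5]

```text
t: 20.0
eef_pos: [508.4, -146.9, 307.5]
tcp_rot: [1.403, 1.57, -0.41]
wrist_force: [1.0, 0.3, 0.1]
width: 95.1
```

>>> arm_command:
  steps: [0, 0, 0, 0.5, -0.2, 4, 9.5, 0, 0, 0, 0.5, -0.2, 4, 9.5, 0, 0, 0, 0.5, -0.2, 4, 9.5, 0, 0, 0, 0.5, -0.2, 3, 9.5, 0, 0, 0, 0.3, -0.1, 1.2, 9.5]

```text
t: 20.5
eef_pos: [460.6, -302.8, 284.2]
tcp_rot: [0.682, 1.57, -1.134]
wrist_force: [0.5, 0.5, 0.1]
width: 94.9
```

>>> arm_command:
  steps: [0, 0, 0, 0, 0, 0, 9.5, 0, 0, 0, 0, 0, 0, 9.5, 0, 0, 0, 0, 0, 0, 9.5, 0, 0, 0, 0, 0, 0, 9.5, 0, 0, 0, 0, 0, 0, 9.5]

```text
t: 21.0
eef_pos: [461.9, -299.8, 284.0]
tcp_rot: [1.456, 1.57, -0.355]
wrist_force: [0.5, 0.2, -0.3]
width: 94.9
```

```bash
python3 - <<'E'
from h import *
to(460,-302.3,28,-13.9)
r=cam("top")
im=ortho(r,430,650,-120,250,20,2);cv2.imwrite("pics/j5.png",grid(im,650,250,2,20))
E
```

```text
sg 1 rotvec deg [ 0.1  0.  -0. ] shift cm now-axes [ 8.5  -0.12  0.29] target-axes [ 8.5  -0.12  0.29]
sg -1 rotvec deg [-179.9    0.     0. ] shift cm now-axes [ 8.5  -0.12  0.29] target-axes [ 8.5   0.12 -0.29]
t 21.0 p [ 461.9 -299.8  284. ] down [ 0. -0. -1.] phi -13.8 q [-0.67  0.01  1.98  0.    1.15 -0.43] F [ 0.5  0.2 -0.3] w 94.9
```

View pics/j5.png

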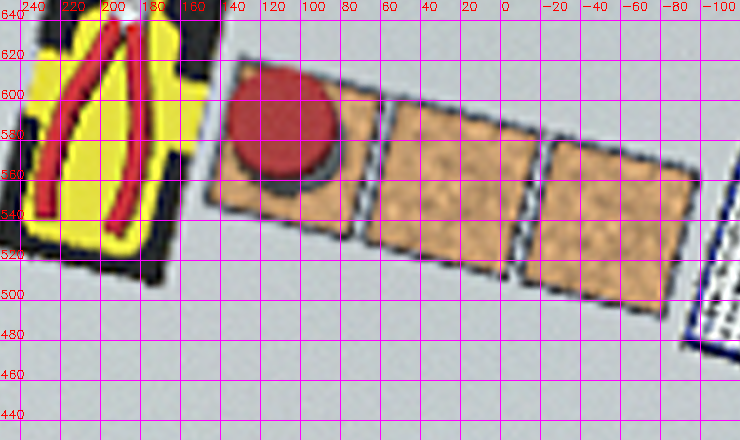

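>>> arm_command:
  steps: [0, 0, 0, 2, -0.1, 0.3, 9.5, 0, 0, 0, 3, 0, 0, 9.5, 0, 0, 0, 2, 0, 0, 9.5, 0, 0, 0, 1, 0, 0, 9.5, 0, 0, 0, 0.5, 0, 0, 9.5]

```text
t: 21.55
eef_pos: [459.7, -303.0, 197.8]
tcp_rot: [-2.001, 1.569, 2.47]
wrist_force: [-0.6, 0.1, -0.2]
width: 94.9
```

>>> arm_command:
  steps: [0, 0, 0, 0, 0, 0, 9.5, 0, 0, 0, 0, 0, 0, 6, 0, 0, 0, 0, 0, 0, 3, 0, 0, 0, 0, 0, 0, 3, 0, 0, 0, 0, 0, 0, 3]

```text
t: 22.05
eef_pos: [459.9, -303.4, 199.4]
tcp_rot: [1.12, 1.57, -0.693]
wrist_force: [-0.7, 0.3, 0.5]
width: 68.5
```

>>> arm_command:
  steps: [0, 0, 0, 0, 0, 0, 3, 0, 0, 0, 0, 0, 0, 3, 0, 0, 0, 0, 0, 0, 3, 0, 0, 0, 0, 0, 0, 3, 0, 0, 0, 0, 0, 0, 3]

```text
t: 22.55
eef_pos: [459.8, -303.3, 198.8]
tcp_rot: [1.866, 1.571, 0.053]
wrist_force: [0.7, 0.0, 0.5]
width: 44.0
```

>>> arm_command:
  steps: [0, 0, 0, 0, 0, 0, 3, 0, 0, 0, 0, 0, 0, 3, 0, 0, 0, 0, 0, 0, 3, 0, 0, 0, 0, 0, 0, 3, 0, 0, 0, 0, 0, 0, 3]

```text
t: 23.05
eef_pos: [459.8, -303.3, 198.8]
tcp_rot: [1.202, 1.571, -0.611]
wrist_force: [0.7, -0.2, 0.9]
width: 43.7
```

>>> arm_command:
  steps: [0, 0, 0, -1, 0, 0, 3, 0, 0, 0, -2, 0, 0, 3, 0, 0, 0, -3, 0, 0, 3, 0, 0, 0, -3, 0, 0, 3, 0, 0, 0, -2.5, 0, 0, 3]

```text
t: 23.55
eef_pos: [459.8, -303.3, 316.1]
tcp_rot: [1.082, 1.569, -0.731]
wrist_force: [0.3, 0.4, -1.0]
width: 43.9
```

```bash
python3 - <<'E'
from h import *
to(560.3,25.7,110,-13.9)
rs=cam("side")
cv2.imwrite("pics/k1s.png",cv2.resize(rs["pixels"][110:310,180:420,::-1],None,fx=3,fy=3,interpolation=cv2.INTER_CUBIC))
E
```

```text
sg 1 rotvec deg [ 0.   0.  -0.1] shift cm now-axes [  3.49   1.87 -34.35] target-axes [  3.51   1.86 -34.35]
sg -1 rotvec deg [-1.8e+02  1.0e-01  1.0e-01] shift cm now-axes [  3.49   1.87 -34.35] target-axes [ 3.51 -1.86 34.35]
t 23.55 p [ 459.8 -303.3  316.1] down [ 0.001 -0.001 -1.   ] phi -13.9 q [-0.68 -0.02  1.96 -0.    1.21 -0.44] F [ 0.3  0.4 -1. ] w 43.9
```

View pics/k1s.png

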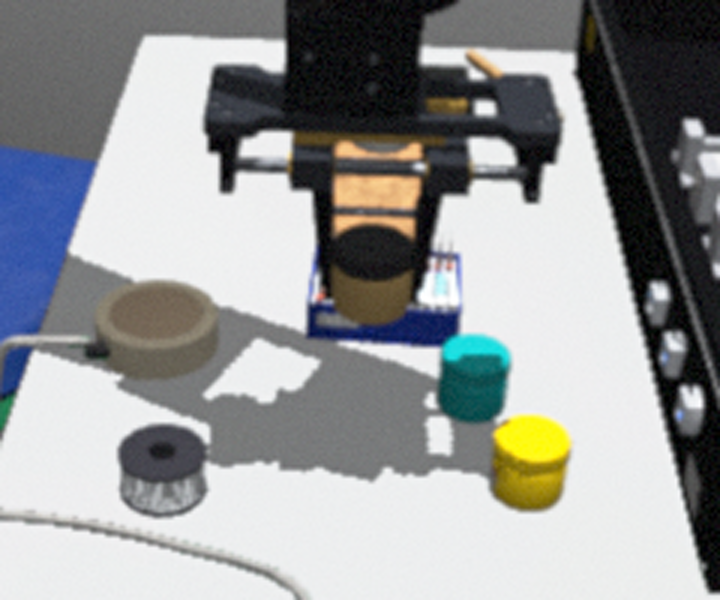

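>>> arm_command:
  steps: [0, 0, 0, 0, 0.2, -2.5, 3, 0, 0, 0, 0, 0.2, -4, 3, 0, 0, 0, 0, 0.2, -4, 3, 0, 0, 0, 0, 0.2, -4, 3, 0, 0, 0, 0, 0.2, -4, 3]

```text
t: 24.1
eef_pos: [513.8, -124.6, 313.8]
tcp_rot: [-0.295, 1.571, -2.108]
wrist_force: [-0.3, -0.0, -0.1]
width: 43.8
```

>>> arm_command:
  steps: [0, 0, 0, 0, 0.2, -4, 3, 0, 0, 0, 0, 0.2, -4, 3, 0, 0, 0, 0, 0.2, -4, 3, 0, 0, 0, 0, 0.2, -2.8, 3, 0, 0, 0, 0, 0.1, -1, 3]

```text
t: 24.6
eef_pos: [560.7, 27.4, 313.7]
tcp_rot: [-2.276, 1.57, 2.198]
wrist_force: [-0.1, 0.3, -0.4]
width: 43.7
```

>>> arm_command:
  steps: [0, 0, 0, 0, 0, 0, 3, 0, 0, 0, 2, 0, 0, 3, 0, 0, 0, 3, 0, 0, 3, 0, 0, 0, 2.5, 0, 0, 3, 0, 0, 0, 0.5, 0, 0, 3]

```text
t: 25.1
eef_pos: [558.6, 23.8, 230.1]
tcp_rot: [-1.304, 1.564, -3.118]
wrist_force: [-0.4, 0.2, -0.2]
width: 43.5
```

>>> arm_command:
  steps: [0, 0, 0, 0, 0, 0, 3, 0, 0, 0, 0, 0, 0, 3, 0, 0, 0, 0, 0, 0, 3, 0, 0, 0, 0, 0, 0, 3, 0, 0, 0, 0, 0, 0, 3]

```text
t: 25.6
eef_pos: [560.8, 25.1, 234.8]
tcp_rot: [1.739, 1.569, -0.074]
wrist_force: [-0.4, 0.6, -0.3]
width: 43.6
```

```bash
python3 - <<'E'
from h import *
to(560.3,25.2,30.3,-13.9)
E
```

```text
sg 1 rotvec deg [ 0.  -0.  -0.1] shift cm now-axes [ 3.35 -0.06  0.01] target-axes [ 3.35 -0.05  0.01]
sg -1 rotvec deg [-1.8e+02  1.0e-01 -0.0e+00] shift cm now-axes [ 3.35 -0.06  0.01] target-axes [ 3.35  0.05 -0.01]
t 25.6 p [560.8  25.1 234.8] down [ 0.002 -0.    -1.   ] phi -13.9 q [-0.05  0.1   1.98 -0.    1.06  0.19] F [-0.4  0.6 -0.3] w 43.6
```

>>> arm_command:
  steps: [0, 0, 0, 1, 0, 0, 3, 0, 0, 0, 1, 0, 0, 3, 0, 0, 0, 0.8, 0, 0, 3, 0, 0, 0, 0.4, 0, 0, 3, 0, 0, 0, 0.1, 0, 0, 3]

```text
t: 26.1
eef_pos: [560.1, 25.2, 200.7]
tcp_rot: [-1.367, 1.567, 3.103]
wrist_force: [-6.5, 0.7, 10.9]
width: 43.4
```

>>> arm_command:
  steps: [0, 0, 0, 0, 0, 0, 3, 0, 0, 0, 0, 0, 0, 3, 0, 0, 0, 0, 0, 0, 3, 0, 0, 0, 0, 0, 0, 4.8, 0, 0, 0, 0, 0, 0, 7]

```text
t: 26.6
eef_pos: [560.6, 25.1, 200.5]
tcp_rot: [1.737, 1.57, -0.076]
wrist_force: [0.1, 0.1, 0.4]
width: 51.8
```

>>> arm_command:
  steps: [0, 0, 0, 0, 0, 0, 9, 0, 0, 0, 0, 0, 0, 9, 0, 0, 0, 0, 0, 0, 9, 0, 0, 0, -1, 0, 0, 9, 0, 0, 0, -2, 0, 0, 9]

```text
t: 27.1
eef_pos: [559.7, 25.2, 229.8]
tcp_rot: [-1.382, 1.567, 3.088]
wrist_force: [0.7, -0.2, -0.1]
width: 87.9
```

>>> arm_command:
  steps: [0, 0, 0, -3, 0, 0, 9.5, 0, 0, 0, -4, 0, 0, 9.5, 0, 0, 0, -2, 0, 0, 9.5, 0, 0, 0, 0, 0, 2, 9.5, 0, 0, 0, 0, 0, 4, 9.5]

```text
t: 27.6
eef_pos: [546.6, -32.3, 323.4]
tcp_rot: [1.773, 1.566, -0.036]
wrist_force: [-0.1, 0.5, 0.2]
width: 95.2
```

```bash
python3 - <<'E'
from h import *
to(341.5,-298.3,110,-13.9)
rs=cam("side")
cv2.imwrite("pics/k2s.png",cv2.resize(rs["pixels"][70:270,200:400,::-1],None,fx=3,fy=3,interpolation=cv2.INTER_CUBIC))
E
```

```text
sg 1 rotvec deg [ 0.2 -0.1 -0.2] shift cm now-axes [  4.15 -13.66  30.69] target-axes [  4.24 -13.52  30.75]
sg -1 rotvec deg [-1.798e+02  4.000e-01 -1.000e-01] shift cm now-axes [  4.15 -13.66  30.69] target-axes [  4.24  13.52 -30.75]
t 27.6 p [546.6 -32.3 323.4] down [ 0.004 -0.    -1.   ] phi -13.7 q [-0.16 -0.04  1.96  0.    1.22  0.08] F [-0.1  0.5  0.2] w 95.2
```

View pics/k2s.png

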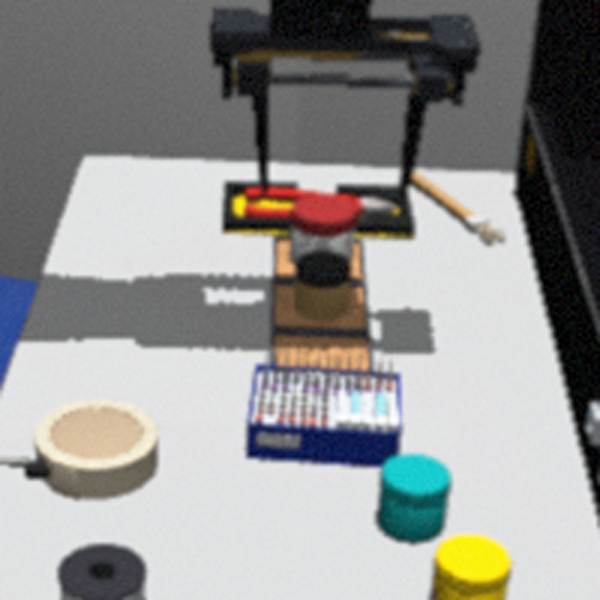

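>>> arm_command:
  steps: [0, 0, 0, 0.4, -1.35, 3.1, 9.5, 0, 0, 0, 0.4, -1.35, 3.1, 9.5, 0, 0, 0, 0.4, -1.35, 3.1, 9.5, 0, 0, 0, 0.4, -1.35, 3.1, 9.5, 0, 0, 0, 0.4, -1.35, 3.1, 9.5]

```text
t: 28.15
eef_pos: [442.5, -168.2, 301.4]
tcp_rot: [1.289, 1.57, -0.524]
wrist_force: [0.4, -0.4, -0.5]
width: 95.0
```

>>> arm_command:
  steps: [0, 0, 0, 0.4, -1.35, 3.1, 9.5, 0, 0, 0, 0.4, -1.35, 3.1, 9.5, 0, 0, 0, 0.4, -1.35, 3.1, 9.5, 0, 0, 0, 0.4, -1.35, 3.1, 9.5, 0, 0, 0, 0.4, -1.35, 2.9, 9.5]

```text
t: 28.65
eef_pos: [340.2, -300.8, 281.5]
tcp_rot: [0.963, 1.569, -0.851]
wrist_force: [1.6, -0.1, 0.1]
width: 94.8
```

>>> arm_command:
  steps: [0, 0, 0, 0, 0, 0, 9.5, 0, 0, 0, 0, 0, 0, 9.5, 0, 0, 0, 0, 0, 0, 9.5, 0, 0, 0, 0, 0, 0, 9.5, 0, 0, 0, 0, 0, 0, 9.5]

```text
t: 29.15
eef_pos: [341.7, -299.1, 281.0]
tcp_rot: [1.29, 1.57, -0.521]
wrist_force: [-0.8, 0.0, -0.4]
width: 94.8
```

```bash
python3 - <<'E'
from h import *
to(341.5,-298.3,25,-13.9)
r=cam("top");rs=cam("side")
im=ortho(r,430,650,-120,250,20,2);cv2.imwrite("pics/k3.png",grid(im,650,250,2,20))
cv2.imwrite("pics/k3s.png",cv2.resize(rs["pixels"][150:300,160:320,::-1],None,fx=4,fy=4,interpolation=cv2.INTER_CUBIC))
E
```

```text
sg 1 rotvec deg [ 0.1  0.  -0. ] shift cm now-axes [ 8.5  -0.05 -0.08] target-axes [ 8.5  -0.04 -0.08]
sg -1 rotvec deg [-179.9    0.     0. ] shift cm now-axes [ 8.5  -0.05 -0.08] target-axes [8.5  0.04 0.08]
t 29.15 p [ 341.7 -299.1  281. ] down [ 0. -0. -1.] phi -13.8 q [-0.84 -0.21  2.19  0.    1.16 -0.6 ] F [-0.8  0.  -0.4] w 94.8
```

View pics/k3.png

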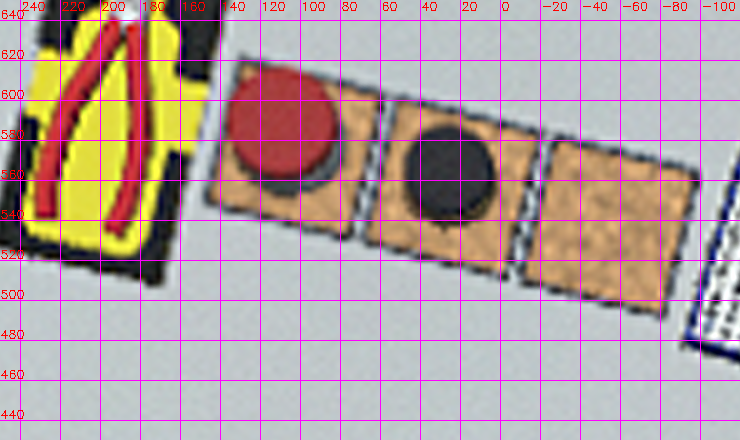

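View pics/k3s.png

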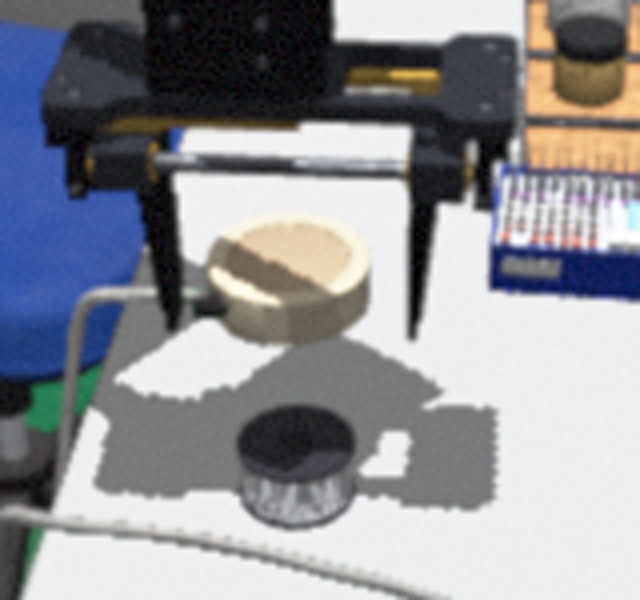

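>>> arm_command:
  steps: [0, 0, 0, 2, 0, -0.1, 9.5, 0, 0, 0, 3, 0, 0, 9.5, 0, 0, 0, 2, 0, 0, 9.5, 0, 0, 0, 1, 0, 0, 9.5, 0, 0, 0, 0.5, 0, 0, 9.5]
  force: 25

```text
t: 29.75
eef_pos: [341.4, -298.4, 194.8]
tcp_rot: [-2.176, 1.569, 2.294]
wrist_force: [0.3, 0.8, 0.2]
width: 95.0
```

>>> arm_command:
  steps: [0, 0, 0, 0, 0, 0, 9.5, 0, 0, 0, 0, 0, 0, 6, 0, 0, 0, 0, 0, 0, 4, 0, 0, 0, 0, 0, 0, 4, 0, 0, 0, 0, 0, 0, 4]

```text
t: 30.25
eef_pos: [341.6, -299.0, 196.3]
tcp_rot: [0.957, 1.57, -0.856]
wrist_force: [-0.7, -0.1, 0.8]
width: 68.6
```

>>> arm_command:
  steps: [0, 0, 0, 0, 0, 0, 4, 0, 0, 0, 0, 0, 0, 4, 0, 0, 0, 0, 0, 0, 4, 0, 0, 0, 0, 0, 0, 4, 0, 0, 0, 0, 0, 0, 4]

```text
t: 30.75
eef_pos: [341.4, -298.8, 195.9]
tcp_rot: [-0.994, 1.571, -2.807]
wrist_force: [-0.2, 1.0, 1.5]
width: 51.5
```

>>> arm_command:
  steps: [0, 0, 0, 0, 0, 0, 4, 0, 0, 0, 0, 0, 0, 4, 0, 0, 0, 0, 0, 0, 4, 0, 0, 0, 0, 0, 0, 4, 0, 0, 0, 0, 0, 0, 4]

```text
t: 31.25
eef_pos: [341.4, -298.8, 195.8]
tcp_rot: [-0.028, 1.571, -1.841]
wrist_force: [-0.1, -0.4, 2.3]
width: 51.5
```

>>> arm_command:
  steps: [0, 0, 0, -1, 0, 0, 4, 0, 0, 0, -2, 0, 0, 4, 0, 0, 0, -3, 0, 0, 4, 0, 0, 0, -3, 0, 0, 4, 0, 0, 0, -3, 0, 0, 4]

```text
t: 31.75
eef_pos: [341.1, -298.4, 316.9]
tcp_rot: [-2.464, 1.57, 2.006]
wrist_force: [0.4, -0.3, -1.9]
width: 51.4
```

```bash
python3 - <<'E'
from h import *
to(540.6,-53.9,110,-13.9)
rs=cam("side")
cv2.imwrite("pics/m1s.png",cv2.resize(rs["pixels"][130:300,140:340,::-1],None,fx=3.5,fy=3.5,interpolation=cv2.INTER_CUBIC))
E
```

```text
sg 1 rotvec deg [ 0. -0.  0.] shift cm now-axes [  3.59  13.5  -28.52] target-axes [  3.59  13.49 -28.53]
sg -1 rotvec deg [-180.   -0.   -0.] shift cm now-axes [  3.59  13.5  -28.52] target-axes [  3.59 -13.49  28.53]
t 31.75 p [ 341.1 -298.4  316.9] down [-0.  0. -1.] phi -13.9 q [-0.84 -0.26  2.16  0.    1.24 -0.6 ] F [ 0.4 -0.3 -1.9] w 51.4
```

View pics/m1s.png

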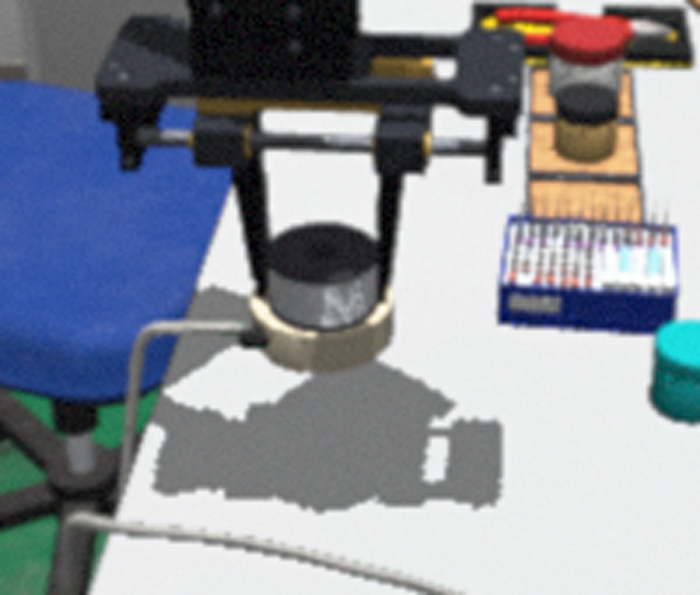

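>>> arm_command:
  steps: [0, 0, 0, 0, 1.35, -2.85, 4, 0, 0, 0, 0, 1.35, -2.85, 4, 0, 0, 0, 0, 1.35, -2.85, 4, 0, 0, 0, 0, 1.35, -2.85, 4, 0, 0, 0, 0, 1.35, -2.85, 4]

```text
t: 32.3
eef_pos: [441.5, -175.4, 315.3]
tcp_rot: [-1.998, 1.571, 2.472]
wrist_force: [0.3, -1.2, -1.6]
width: 51.4
```

>>> arm_command:
  steps: [0, 0, 0, 0, 1.35, -2.85, 4, 0, 0, 0, 0, 1.35, -2.85, 4, 0, 0, 0, 0, 1.35, -2.85, 4, 0, 0, 0, 0, 1.35, -2.85, 4, 0, 0, 0, 0, 1.35, -2.85, 4]

```text
t: 32.8
eef_pos: [541.3, -53.2, 315.2]
tcp_rot: [-1.458, 1.57, 3.013]
wrist_force: [0.3, -1.1, -1.3]
width: 51.3
```

>>> arm_command:
  steps: [0, 0, 0, 0, 0, 0, 4, 0, 0, 0, 0, 0, 0, 4, 0, 0, 0, 0, 0, 0, 4, 0, 0, 0, 0, 0, 0, 4, 0, 0, 0, 0, 0, 0, 4]

```text
t: 33.3
eef_pos: [540.4, -55.1, 315.7]
tcp_rot: [-0.606, 1.571, -2.42]
wrist_force: [0.7, -0.2, -2.1]
width: 51.4
```

```bash
python3 - <<'E'
from h import *
to(540.6,-54.2,28,-13.9)
rs=cam("side")
cv2.imwrite("pics/m2s.png",cv2.resize(rs["pixels"][70:240,220:400,::-1],None,fx=3.5,fy=3.5,interpolation=cv2.INTER_CUBIC))
E
```

```text
sg 1 rotvec deg [-0.  0.  0.] shift cm now-axes [11.67  0.   -0.1 ] target-axes [11.67  0.   -0.1 ]
sg -1 rotvec deg [180.   0.  -0.] shift cm now-axes [11.67  0.   -0.1 ] target-axes [11.67 -0.    0.1 ]
t 33.3 p [540.4 -55.1 315.7] down [-0. -0. -1.] phi -13.9 q [-0.2  -0.04  1.97 -0.    1.21  0.04] F [ 0.7 -0.2 -2.1] w 51.4
```

View pics/m2s.png

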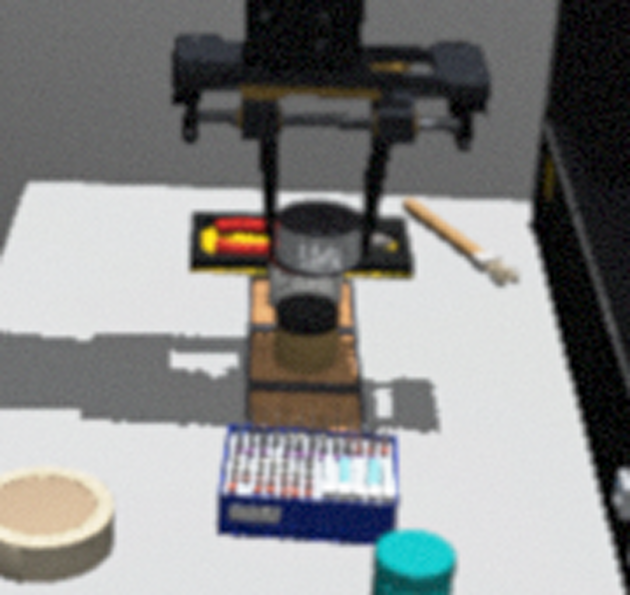

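>>> arm_command:
  steps: [0, 0, 0, 2, 0, -0.1, 4, 0, 0, 0, 2.5, 0, 0, 4, 0, 0, 0, 2.5, 0, 0, 4, 0, 0, 0, 1.5, 0, 0, 4, 0, 0, 0, 0.5, 0, 0, 4]

```text
t: 33.85
eef_pos: [540.2, -53.6, 223.8]
tcp_rot: [-1.526, 1.567, 2.944]
wrist_force: [0.4, 0.5, -2.3]
width: 51.3
```

>>> arm_command:
  steps: [0, 0, 0, 0.7, 0, 0, 4, 0, 0, 0, 0.7, 0, 0, 4, 0, 0, 0, 0.6, 0, 0, 4, 0, 0, 0, 0.4, 0, 0, 4, 0, 0, 0, 0.2, 0, 0, 4]

```text
t: 34.35
eef_pos: [541.1, -53.5, 199.6]
tcp_rot: [-1.272, 1.571, -3.085]
wrist_force: [-0.0, 0.1, -1.8]
width: 51.8
```

```bash
python3 - <<'E'
from h import *
to(540.6,-54.2,27.3,-13.9)
E
```

```text
sg 1 rotvec deg [0. 0. 0.] shift cm now-axes [ 0.13 -0.03  0.08] target-axes [ 0.13 -0.03  0.08]
sg -1 rotvec deg [-180.   -0.    0.] shift cm now-axes [ 0.13 -0.03  0.08] target-axes [ 0.13  0.03 -0.08]
t 34.35 p [541.1 -53.5 199.6] down [-0. -0. -1.] phi -13.9 q [-0.2   0.11  2.04 -0.    0.99  0.04] F [-0.   0.1 -1.8] w 51.8
```

Lower 1 mm more, release, retreat up and aside.

>>> arm_command:
  steps: [0, 0, 0, 0.1, 0, 0, 4, 0, 0, 0, 0, 0, 0, 4, 0, 0, 0, 0, 0, 0, 4, 0, 0, 0, 0, 0, 0, 5.5, 0, 0, 0, 0, 0, 0, 7]

```text
t: 34.85
eef_pos: [541.4, -53.6, 199.4]
tcp_rot: [1.604, 1.57, -0.209]
wrist_force: [0.9, -0.6, 0.2]
width: 58.4
```

>>> arm_command:
  steps: [0, 0, 0, 0, 0, 0, 8.5, 0, 0, 0, 0, 0, 0, 8.5, 0, 0, 0, 0, 0, 0, 8.5, 0, 0, 0, -1, 0, 0, 8.5, 0, 0, 0, -2, 0, 0, 8.5]

```text
t: 35.35
eef_pos: [540.3, -53.3, 227.8]
tcp_rot: [-1.526, 1.567, 2.944]
wrist_force: [0.5, -0.0, -0.3]
width: 84.8
```

>>> arm_command:
  steps: [0, 0, 0, -3, 0, 0, 8.5, 0, 0, 0, -4, 0, 0, 8.5, 0, 0, 0, -4, 0, 0, 8.5, 0, 0, 0, -1, -2, 2, 8.5, 0, 0, 0, 0, -3, 3, 8.5]

```text
t: 35.85
eef_pos: [481.5, -90.1, 353.4]
tcp_rot: [1.519, 1.563, -0.292]
wrist_force: [-0.9, -1.6, 0.7]
width: 85.0
```

>>> arm_command:
  steps: [0, 0, 0, 0, -3, 3, 8.5, 0, 0, 0, 0, -3, 3, 8.5, 0, 0, 0, 0, -2, 3, 8.5, 0, 0, 0, 0, 0, 4, 8.5, 0, 0, 0, 0, 0, 4, 8.5]

```text
t: 36.35
eef_pos: [360.9, -236.7, 350.0]
tcp_rot: [1.146, 1.568, -0.666]
wrist_force: [0.8, -0.4, -0.5]
width: 85.2
```

>>> arm_command:
  steps: [0, 0, 0, 0, 0, 3, 8.5, 0, 0, 0, 0, 0, 2, 8.5, 0, 0, 0, 0, 0, 0, 8.5, 0, 0, 0, 0, 0, 0, 8.5, 0, 0, 0, 0, 0, 0, 8.5]

```text
t: 36.85
eef_pos: [350.3, -283.7, 348.9]
tcp_rot: [2.463, 1.57, 0.651]
wrist_force: [-0.0, 0.1, 0.2]
width: 84.7
```

```bash
python3 - <<'E'
from h import *
to(540.6,-54.2,27.3,-13.9)
r=cam("top");rs=cam("side")
im=ortho(r,330,700,-210,260,20,1.6);cv2.imwrite("pics/f1.png",grid(im,700,260,1.6,50))
cv2.imwrite("pics/f1s.png",cv2.resize(rs["pixels"][110:250,200:380,::-1],None,fx=4.2,fy=4.2,interpolation=cv2.INTER_CUBIC))
def seg(z,f,name,box,S=2):
    x0,x1,y0,y1=box
    q=ortho(r,*box,z,S).astype(int);B,G,R=q[...,0],q[...,1],q[...,2]
    m=cv2.morphologyEx(f(R,G,B).astype(np.uint8),cv2.MORPH_OPEN,np.ones((3,3)))
    n,l,st,c=cv2.connectedComponentsWithStats(m)
    for i in range(1,n):
        if st[i,4]>600: print(name,(x1-c[i,1]/S).round(1),(y1-c[i,0]/S).round(1),st[i,4]/4)
seg(52,lambda R,G,B:R-G>60,'grease',(540,620,60,150))
seg(44,lambda R,G,B:R+G+B<170,'flux',(525,595,-8,60))
seg(30,lambda R,G,B:R+G+B<200,'reel',(506,575,-88,-20))
seg(26,lambda R,G,B:(R-B>20)&(R>100),'tape',(290,430,-230,-90))
E
```

```text
sg 1 rotvec deg [ 0.1 -0.  -0. ] shift cm now-axes [ 15.07  13.   -26.83] target-axes [ 15.06  12.96 -26.85]
sg -1 rotvec deg [-179.9    0.    -0. ] shift cm now-axes [ 15.07  13.   -26.83] target-axes [ 15.06 -12.96  26.85]
t 36.85 p [ 350.3 -283.7  348.9] down [ 0.  0. -1.] phi -13.8 q [-0.8  -0.3   2.14  0.    1.3  -0.56] F [-0.   0.1  0.2] w 84.7
grease 581.6 104.7 2191.5
flux 556.5 22.9 1468.75
reel 543.0 -51.4 592.75
reel 544.9 -54.8 177.5
tape 374.1 -138.1 1628.0
tape 347.4 -212.4 361.75
tape 335.1 -164.5 1307.0
tape 332.1 -216.4 283.0
```

View pics/f1.png

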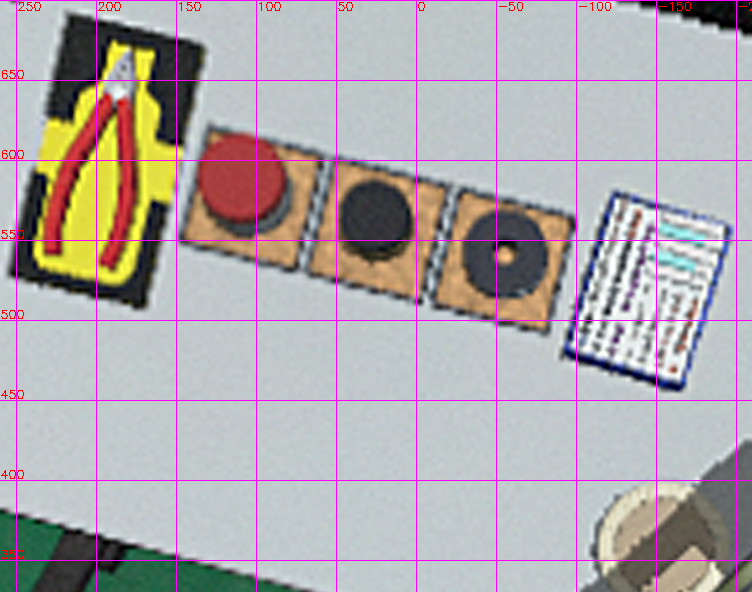

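View pics/f1s.png

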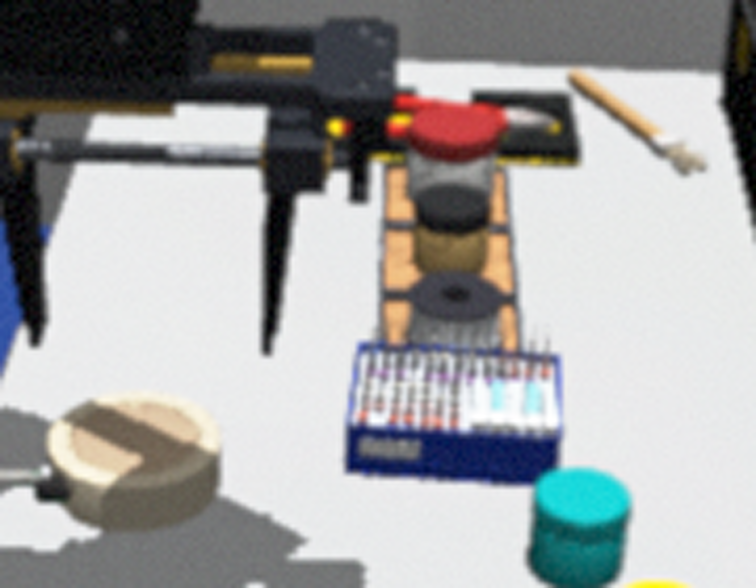

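```bash
python3 -c "
from rig import ctrl
print(ctrl.close_job())"
```

```text
the job is handed in; nothing more can be done
None
```

The job is done and handed in at about 37 s. The cutters are in the foam cutout, with the grease jar next to the foam, the flux jar in the middle tray and the solder reel by the drill box.

**Cutters:** about 3 mm and 1° off the block's position and axis in the top view. I didn't measure their height from the pictures. Touch-down came 3 mm above the pick height, which matches the cutout floor.

**Jars and reel:** all upright and released, with the arm clear.

| Item | Distance from tray centre (top view) |
|---|---|
| Grease jar | about 2 mm |
| Flux jar | about 5 mm |
| Solder reel | about 3 mm |

The flux and reel figures are less certain: shadow merged with the flux jar's black lid, and the reel showed up in two separate pieces.

**Drill box and tape roll:** both look to be where they started, and I saw no contact. I didn't re-measure the drill box. My last check on the tape roll failed because the arm's shadow split it in the top view, so that rests on how it looks. The turquoise and yellow look-alike jars were not touched.

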